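# Weigh out an order of door stops on the spring scale

## Task

Check the spring scale: stand the steel check weight centred on the bare pan, let go until it settles, then put it back upright in the middle of its round rubber pad. Next set the empty white tray centred on the pan and let it settle, and with the tray staying centred there load into it every 30 mm brass door stop, standing side by side, but none of the 24 mm or 38 mm ones, which stay standing on the shelf. Let the full tray settle on the pan, then take it off and slide it with its stops under the roof of the wooden display bridge until it is fully home against the backstop; never press the pan down to its lowest stop, and do not disturb the lock body, the red drill guide or the door knob.

Things in the scene. Friction and masses are not known exactly. Their poses are not given: they have to be found in the camera images.
- pan_centre (a point): centre of the top face of the scale's round aluminium pan (160 mm diameter, 4 mm thick, flat, no rim, small blue ring and dot at the centre); moves down with the pan; 72 mm above the shelf when the pan is empty. The grey housing below is 150 x 150 mm, 34 mm tall, fixed to the shelf
- pan (a joint): how far the sprung pan is pressed down, m: about 0 empty, lowest stop 0.034 (do not go beyond 0.030); spring 250 N/m, damped; about 0.010 under the check weight, 0.005 under the empty tray, and 0.003 to 0.004 more per door stop; the pan only moves vertically, it does not tilt
- check_weight: steel check weight, 300 g, standing: cylinder 40 mm diameter and 32 mm tall, with a narrow neck and a 28 mm diameter head knob from 38 to 48 mm height; origin at the centre of its underside, z up
- pad: black round rubber pad, 60 mm diameter, 3 mm thick, fixed to the shelf: the home of the check weight; origin at the centre of its underside
- tray: white open tray, 160 mm long (its x), 64 mm wide (its y), 16 mm tall, walls and floor 4 mm thick, 150 g; origin at the centre of its underside. It can be gripped across its 64 mm width, and holds four 30 mm stops in a row along x
- bridge: fixed wooden bridge; its channel runs level along its own +x between cheeks (inner faces y = +-42 mm, 12 mm thick, from x = 0 to 176 mm, 62 mm tall); roof from x = 40 to 176 mm, underside 50, top 62 mm high; backstop face at x = 164 mm; a tray fully home has its near end at x = 4 mm. Origin on the shelf, mid mouth (front ends of the cheeks)
- lock_body: polished brass mortise lock body lying flat, 90 x 160 x 16 mm with a 200 mm long, 22 mm high face plate; leave alone; origin at the centre of its underside
- drill_guide: red plastic drill guide, 70 x 45 mm foot, 40 mm tall; leave alone; origin at the centre of its underside
- door_knob: steel door knob on a 60 mm rose, 61 mm tall; leave alone; origin at the centre of its underside
- stop1: brass cylindrical door stop, 30 mm diameter, 28 mm tall, standing, thin black rubber band near the foot; origin at the centre of its underside, z up; right size, 80 to 100 g; may be absent
- stop2: brass cylindrical door stop, 30 mm diameter, 28 mm tall, standing, thin black rubber band near the foot; origin at the centre of its underside, z up; right size, 80 to 100 g; may be absent
- stop3: brass cylindrical door stop, 30 mm diameter, 28 mm tall, standing, thin black rubber band near the foot; origin at the centre of its underside, z up; right size, 80 to 100 g; may be absent
- stop4: brass cylindrical door stop, 30 mm diameter, 28 mm tall, standing, thin black rubber band near the foot; origin at the centre of its underside, z up; right size, 80 to 100 g; may be absent
- narrow1: brass cylindrical door stop, 24 mm diameter, 28 mm tall, standing, thin black rubber band near the foot; origin at the centre of its underside, z up; wrong size, stays on the shelf
- narrow2: brass cylindrical door stop, 24 mm diameter, 28 mm tall, standing, thin black rubber band near the foot; origin at the centre of its underside, z up; wrong size, stays on the shelf
- wide1: brass cylindrical door stop, 38 mm diameter, 28 mm tall, standing, thin black rubber band near the foot; origin at the centre of its underside, z up; wrong size, stays on the shelf

How it is judged:
By the outcome, as a careful person would: the job done as asked, in the order asked, and still so for the second after the job is handed in, with the robot touching nothing.
Of stop1, stop2, stop3, stop4 only 2 to 4 are there at a start; the rules pass over those that are not, and their reading is None.
At some moment in a run one of stop1, stop2, stop3, stop4, check_weight may be knocked a few centimetres aside while the robot is not near it.
It also fails if it takes over 210 s, if anything falls off the work surface, if the arm or the gripper's body presses on something with over 40 N, if the wrist force passes 120 N, or if a joint passes its speed limit or range.

## Robot

A 6-joint arm with a two-finger parallel gripper is mounted at the origin on the work surface. World frame = base frame: x ahead of the robot, y to its left, z up, the work surface at z = 0. Lengths are in m, angles in rad, forces in N, time in s.
With the tool pointing down it reaches from about 0.25 to 0.775 m from the base axis. Payload 4 kg.
Tool frame: the origin (TCP) lies midway between the tips of the shut fingers; the grasp point (between the pads) lies 19 mm behind it; z points along the fingers, y is the line along which they close (so a half turn about z gives the same grasp; the last joint's range is limited). The gripper opens to 94 mm and grips with 3 to 60 N. Pads are 16 mm wide; open, the fingers measure 119 mm over their backs; the gripper's body (75 mm by 177 mm) begins 78 mm behind the grasp point.
Start: joints at [-1.295, 0.087, 1.371, -0, 1.684, -0.103], TCP at [0.203, -0.511, 0.206] pointing down, gripper open.
Joint ranges: [-3.1, 3.1], [-0.76, 2.03], [0.27, 2.55], [-1.08, 4.22], [0.17, 2.65], [-2.57, 2.57]. Speed limits (rad/s): [2.79, 2.79, 3.14, 3.14, 3.14, 3.14].

## Interface

Orientations are given as [roll, pitch, yaw] about the fixed x, y, z axes, in that order (R = Rz(yaw) Ry(pitch) Rx(roll)).
In Python, from bench import robot gives the robot as it stands. The module is installed in compiled form; this text tells all that it offers.
- The arm moves only by the tool arm_command, never from a script. Its argument "targets" is a list of rows, each a list of 4 numbers: the shift along the world's x, y, z as a fraction of full scale, then the turn about the world's z as a fraction of full scale. A call has 1 to 8 rows; each row is the pose to reach, as a shift and turn from the pose commanded when the call began; what a row does not reach only later rows make up. Full scale, the value 1, is 0.5 m for a shift and 120 degrees for a turn. A row lasts 1/12 s, in which the tool goes at most 41.7 mm and 7.16 degrees, less where a joint would pass 70% of its speed; a pose out of reach is approached as far as the arm can. A call with a number of a shift or a turn outside -1 to 1 is refused whole. A call with a gripper value outside its range is refused whole. "claw" is the closure, from 0 (fully open) to 1 (shut), set as the call begins (left out, the last holds). The fingers move at their own pace and stop on an object; the grip force is fixed at half the most. Time passes only in rows, so rows that repeat a pose let the fingers close. It gives the time, the measured TCP pose, the force, the opening and the grip force at its end, in the units of the state.
- robot.get_obs(): the state, without advancing time (a new reading comes with each control period).
- robot.snapshot(name): name is "scene" or "top" or "wrist"; returns the picture (384x512x3 uint8, red, green, blue); there is no depth.
- robot.camera_info(name): a dict with "vfov" (degrees; the focal length in pixels is half the picture's height over the tangent of half this angle, whatever the lens; pixels are square), "cx", "cy" (the principal point, pixels), "extrinsics" (4x4, takes a point from camera to world coordinates); the wrist camera has in their place "T_tool_cam" (4x4, takes a point from camera to tool coordinates, whose origin is the TCP and whose axes are the flange's). Camera axes: x right, y up, looking along -z (the intrinsics and any distortion apply to the point x, -y, -z); pixel columns grow to the right and rows downward; lengths in m; the calibration is good to about 2 mm. A picture is of the moment at which its call begins: read the wrist's pose just before it. camera_info takes no time and is no camera call.
- robot.close_job(): hands the job in; it is judged then, once.
The state is a dict: "time": time; "joint_positions": joint angles; "qvel": joint speeds; "joint_torque": joint torques, N m; "tool_pos": TCP position; "ee_rot": TCP orientation; "wrist_force": force on the tool from outside, world axes, zero at the start; "wrist_torque": the same for the moment, N m; "width": finger opening in m; "finger_force": force on a finger pad.
Only numpy, scipy, OpenCV 4.12 (cv2) and the standard library are available. Lean on these libraries where they do the work, as an engineer would, in place of code of your own. Each camera call takes 0.05 s, during which the arm holds its last target. There are 200 camera calls.

## Working session

There is one attempt and no reset: what is moved stays moved. The work goes in short steps, Python scripts to look and compute and a tool call to move; the robot and the scene stay as the last step left them, time stands still between calls to the robot, and variables do not carry over. Pictures are saved under pics/ and viewed, at most 15 in all, crops included, and the job is handed in when it is done.

Besides the shell and the picture viewer there is one more tool, called after "Request:" as name([rows], argument=value, ...), one row to a line, values as JSON. arm_command: Moves the arm, as the interface text tells. Shift numbers are shares of 0.5 m and turn numbers shares of 120 degrees, none past 1 either way. Its arguments: {"type":"object","properties":{"targets":{"type":"array"},"claw":{"type":"number"}},"required":["targets"]}

```bash
mkdir -p pics; cat > h.py <<'E'
import numpy as np, cv2
from bench import robot
def snap(n,f):
    im=robot.snapshot(n); cv2.imwrite('pics/'+f,im[:,:,::-1]); return im
E
python3 - <<'E'
from h import *
np.set_printoptions(precision=4,suppress=True)
a=snap('top','top0.png'); b=snap('scene','scene0.png')
for n in('top','scene','wrist'): print(n,robot.camera_info(n))
o=robot.get_obs(); print(o)
E
```

```text
top {'vfov': 43.39740826275032, 'cx': 250.21181625923157, 'cy': 195.1035900262332, 'extrinsics': array([[ 0.0021,  0.9845, -0.1755,  0.3449],
       [-1.    ,  0.0014, -0.0038,  0.036 ],
       [-0.0035,  0.1755,  0.9845,  1.4989],
       [ 0.    ,  0.    ,  0.    ,  1.    ]])}
scene {'vfov': 45.389368398053605, 'cx': 267.49998063536265, 'cy': 193.66083810205316, 'extrinsics': array([[ 0.7354, -0.5815,  0.348 ,  1.137 ],
       [ 0.6775,  0.6201, -0.3956, -0.5494],
       [ 0.0143,  0.5266,  0.85  ,  1.4105],
       [ 0.    ,  0.    ,  0.    ,  1.    ]])}
wrist {'vfov': 71.7032948665847, 'cx': 254.6383835174577, 'cy': 191.96475023226915, 'T_tool_cam': array([[ 0.0009,  0.9599,  0.2804,  0.0822],
       [ 1.    , -0.001 ,  0.0005, -0.0004],
       [ 0.0007,  0.2804, -0.9599, -0.1791],
       [ 0.    ,  0.    ,  0.    ,  1.    ]])}
{'time': 0.1, 'joint_positions': array([-1.2951,  0.0879,  1.3721, -0.    ,  1.6836, -0.1031]), 'qvel': array([-0.0017, -0.0008, -0.0031,  0.0003, -0.0005, -0.0001]), 'joint_torque': array([  0.0025, -34.1252, -30.3302,   0.072 ,   0.0304,  -0.0001]), 'tool_pos': array([ 0.2032, -0.5105,  0.2044]), 'ee_rot': array([-3.1396, -0.0002,  0.3788]), 'wrist_force': array([ 0.1384, -0.148 ,  0.0765]), 'wrist_torque': array([0.0168, 0.0041, 0.0312]), 'finger_force': 0.0, 'width': 0.09402063047261339}
```

View pics/top0.png

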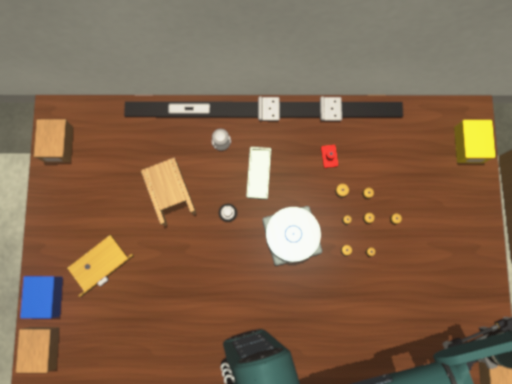

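View pics/scene0.png

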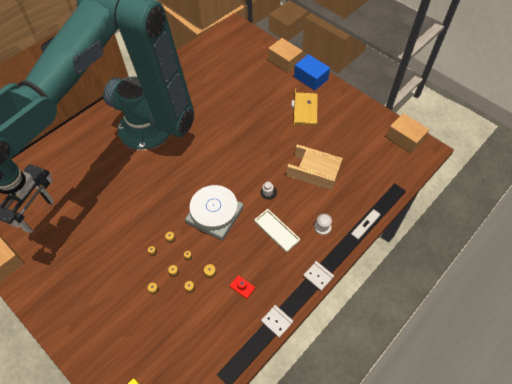

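The top view shows the stops (343,190), (369,192), (347,219), (370,217), (397,218), (347,250), (371,252), the pan at (293,234), the weight at (228,212) and the tray at (259,172). The bridge is at (168,190), with its mouth towards the bottom. The scene view shows the same layout.

```bash
cat >> h.py <<'E'
np.set_printoptions(precision=4,suppress=True)
from scipy.spatial.transform import Rotation as Ro
def cam(n,obs=None):
    c=robot.camera_info(n)
    if n=='wrist':
        T=np.eye(4);T[:3,:3]=Ro.from_euler('xyz',obs['ee_rot']).as_matrix();T[:3,3]=obs['tool_pos'];E=T@c['T_tool_cam']
    else:E=c['extrinsics']
    return 192/np.tan(np.radians(c['vfov']/2)),c['cx'],c['cy'],E
def ray(C,uv):
    f,cx,cy,E=C;d=E[:3,:3]@np.array([(uv[0]-cx)/f,-(uv[1]-cy)/f,-1.]);return E[:3,3],d
def plane(C,uv,z):
    o,d=ray(C,uv);return o+d*(z-o[2])/d[2]
def proj(C,p):
    f,cx,cy,E=C;q=E[:3,:3].T@(np.array(p)-E[:3,3]);return cx-f*q[0]/q[2],cy+f*q[1]/q[2]
def tri(A,a,B,b):
    o,d=ray(A,a);p,e=ray(B,b);s=np.linalg.lstsq(np.c_[d,-e],p-o,rcond=None)[0]
    P,Q=o+d*s[0],p+e*s[1];return (P+Q)/2,np.linalg.norm(P-Q)
def blobs(m,amin=20):
    n,l,s,c=cv2.connectedComponentsWithStats(m.astype(np.uint8));return [(c[i],s[i]) for i in range(1,n) if s[i][4]>=amin]
E
python3 - <<'E'
from h import *
T=cam('top');S=cam('scene')
for n,f,C in(('top','top0.png',T),('scene','scene0.png',S)):
    im=cv2.imread('pics/'+f);hsv=cv2.cvtColor(im,cv2.COLOR_BGR2HSV);H,Sa,V=[hsv[...,i].astype(int) for i in range(3)]
    print(n,'brass')
    for c,s in blobs((H>16)&(H<30)&(Sa>120)&(V>110),15):
        if s[4]<250: print(c,s[2:],plane(C,c,.02))
    print('white')
    for c,s in blobs((Sa<50)&(V>190),100): print(c,s[:],plane(C,c,.016),plane(C,c,.072))
    print('red',[ (c,s[4]) for c,s in blobs(((H<6)|(H>174))&(Sa>180)&(V>150),30)])
    g=cv2.resize(im[120:280,120:440] if n=='top' else im[130:310,130:370],None,fx=2.5,fy=2.5,interpolation=cv2.INTER_CUBIC); cv2.imwrite('pics/z_'+f,g)
E
```

```text
top brass
[471.1875 135.75  ] [ 5  9 16] [ 0.8012 -0.6602  0.02  ]
[341.9856 189.8561] [ 13  13 139] [ 0.6256 -0.2444  0.02  ]
[368.0778 192.4111] [11 10 90] [ 0.6176 -0.3253  0.02  ]
[190.7391 206.4783] [ 7 10 23] [0.5725 0.2261 0.02  ]
[368.6813 217.4835] [11 10 91] [ 0.539 -0.324  0.02 ]
[395.9247 218.0753] [11 11 93] [ 0.5373 -0.4078  0.02  ]
[346.6721 219.0492] [ 9  9 61] [ 0.534 -0.256  0.02 ]
[346.0947 249.8316] [11 11 95] [ 0.4395 -0.2511  0.02  ]
[370.5323 251.4355] [10  8 62] [ 0.4347 -0.3253  0.02  ]
white
[268.9214 108.199 ] [259  98  20  22 407] [ 0.894  -0.0181  0.016 ] [ 0.8733 -0.016   0.072 ]
[330.9825 108.3317] [322  98  19  22 401] [ 0.8937 -0.2181  0.016 ] [ 0.873  -0.2085  0.072 ]
[189.1714 108.151 ] [169 105  40   8 245] [0.894  0.2392 0.016 ] [0.8733 0.2316 0.072 ]
[219.6216 135.8919] [214 131  12  11 111] [0.8011 0.1397 0.016 ] [0.7839 0.1358 0.072 ]
[258.358  172.2764] [ 247  147   24   51 1042] [0.6823 0.0162 0.016 ] [0.6696 0.0169 0.072 ]
[ 12.2664 179.7128] [  0 157  28  51 672] [0.6574 0.7901 0.016 ] [0.6456 0.7617 0.072 ]
[227.2788 211.7212] [222 207  12
[... 585 characters left out ...]
0 10 75] [ 0.5383 -0.407   0.02  ]
[133.087  381.3261] [13  6 46] [ 0.7137 -0.6226  0.02  ]
white
[212.964 205.35 ] [ 190  185   48   41 1500] [ 0.4592 -0.067   0.016 ] [ 0.4864 -0.0863  0.072 ]
[276.6878 230.2321] [255 209  44  42 711] [0.6883 0.0132 0.016 ] [ 0.7063 -0.0094  0.072 ]
[365.4459 223.5974] [352 210  28  28 231] [0.8947 0.2412 0.016 ] [0.9044 0.2095 0.072 ]
[324.6186 220.0678] [319 215  13  11 118] [0.783  0.1557 0.016 ] [0.7972 0.1273 0.072 ]
[318.4055 275.0448] [304 261  30  29 402] [ 0.8952 -0.0152  0.016 ] [ 0.9049 -0.0367  0.072 ]
[277.0395 320.3701] [262 305  31  32 481] [ 0.8957 -0.2152  0.016 ] [ 0.9054 -0.2286  0.072 ]
red [(array([242.0927, 286.4669]), np.int32(302))]
```

View pics/z_top0.png

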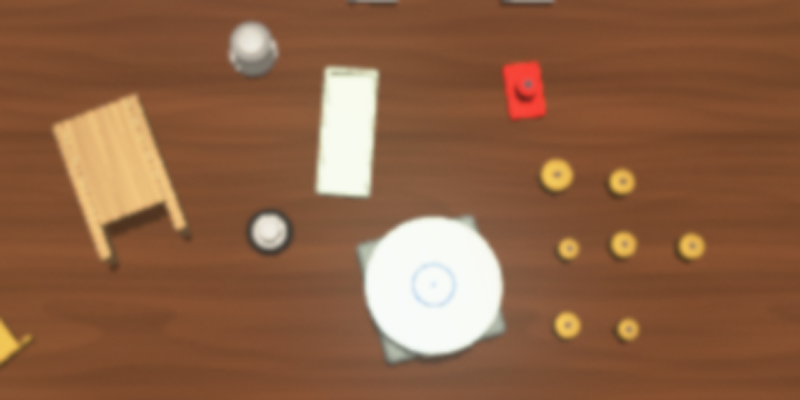

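View pics/z_scene0.png

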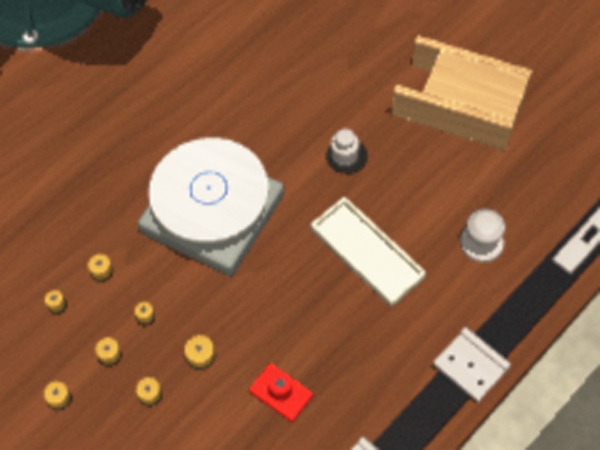

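The sizes separate clearly. The wide stop is at (0.626,-0.244), the narrow ones at (0.534,-0.256) and (0.435,-0.325). The four right-size stops are at (0.618,-0.324), (0.540,-0.324), (0.538,-0.408) and (0.440,-0.251). Next I'll move over the middle for a closer look.

Request:
arm_command([
  [0.1,0.16,0.1,-0.06],
  [0.2,0.32,0.1,-0.12],
  [0.3,0.48,0.1,-0.181],
  [0.36,0.56,0.1,-0.181],
  [0.36,0.56,0.1,-0.181],
  [0.36,0.56,0.1,-0.181],
  [0.36,0.56,0.1,-0.181],
  [0.36,0.56,0.1,-0.181],
], claw=0)

```text
time: 0.77
tool_pos: [0.3786, -0.2371, 0.2545]
ee_rot: [-3.141, 0.0, -0.001]
wrist_force: [0.8, -0.9, -0.3]
width: 0.094
finger_force: 0.0
```

Request:
arm_command([
  [0.3,0.5,0,0],
  [0.3,0.5,0,0],
  [0.3,0.5,0,0],
  [0.3,0.5,0,0],
  [0.3,0.5,0,0],
  [0.3,0.5,0,0],
  [0.3,0.5,0,0],
  [0.3,0.5,0,0],
])

```text
time: 1.43
tool_pos: [0.53, 0.0172, 0.2529]
ee_rot: [-3.138, 0.002, 0.008]
wrist_force: [-0.2, -0.5, -0.4]
width: 0.0939
finger_force: 0.0
```

```bash
python3 - <<'E'
from h import *
import pickle
o=robot.get_obs();print(o['tool_pos'],o['ee_rot'],o['time'])
im=snap('wrist','w1.png');pickle.dump(o,open('w1.pkl','wb'))
E
```

```text
[0.53   0.0172 0.2529] [-3.138   0.0015  0.0082] 1.4333
```

View pics/w1.png

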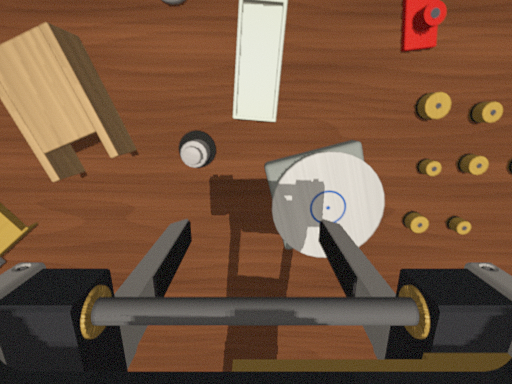

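The wrist view shows the pan dot at (328,208), the weight head at (195,152) on its pad, the tray end at (255,120) and the bridge mouth at (90,165). Now I'll measure all of these across the three views.

```bash
python3 - <<'E'
from h import *
import pickle
o=pickle.load(open('w1.pkl','rb'))
W=cam('wrist',o);T=cam('top');S=cam('scene')
def ld(f):
    im=cv2.imread('pics/'+f);h=cv2.cvtColor(im,cv2.COLOR_BGR2HSV);return im,h[...,0].astype(int),h[...,1].astype(int),h[...,2].astype(int)
def ell(m,lo,hi):
    r=[]
    for c in cv2.findContours(m.astype(np.uint8),cv2.RETR_LIST,cv2.CHAIN_APPROX_NONE)[0]:
        if lo<len(c)<hi: r.append(cv2.fitEllipse(c))
    return r
for n,f,C in(('wrist','w1.png',W),('top','top0.png',T),('scene','scene0.png',S)):
    im,H,Sa,V=ld(f);k=2.3 if n=='wrist' else 1
    b=(H>95)&(H<125)&(Sa>45)&(V>120)
    p=proj(C,(.485,-.086,.072));w=proj(C,(.555,.112,.003))
    yy,xx=np.indices(H.shape)
    m=b&(np.hypot(xx-p[0],yy-p[1])<16*k)
    y,x=np.nonzero(m); e=cv2.fitEllipse(np.c_[x,y].astype(np.float32)) if len(x)>5 else None
    print(n,'pan ring',e, plane(C,e[0],.072) if e else '')
    m=(V<55)&(np.hypot(xx-w[0],yy-w[1])<18*k)
    c=max(cv2.findContours(m.astype(np.uint8),cv2.RETR_EXTERNAL,cv2.CHAIN_APPROX_NONE)[0],key=len);e=cv2.fitEllipse(cv2.convexHull(c)); print(' pad',e,plane(C,e[0],.003))
    m=(Sa<60)&(V>95)&(np.hypot(xx-w[0],yy-w[1])<18*k)
    c=max(cv2.findContours(m.astype(np.uint8),cv2.RETR_EXTERNAL,cv2.CHAIN_APPROX_NONE)[0],key=len);print(' weight bbox',cv2.boundingRect(c),cv2.minEnclosingCircle(c))
    m=(Sa<60)&(V>150 if n!='wrist' else V>110);t=proj(C,(.682,.016,.01));m&=np.hypot(xx-t[0],yy-t[1])<40*k
    c=max(cv2.findContours(m.astype(np.uint8),cv2.RETR_EXTERNAL,cv2.CHAIN_APPROX_NONE)[0],key=len);r=cv2.minAreaRect(c);q=cv2.boxPoints(r)
    print(' tray',r,[plane(C,a,.016)[:2].round(4).tolist() for a in q])
    m=(H>8)&(H<28)&(Sa>55)&(V>165 if n!='wrist' else V>125);t=proj(C,(.63,.28,.05));m&=np.hypot(xx-t[0],yy-t[1])<45*k
    m=cv2.morphologyEx(m.astype(np.uint8),cv2.MORPH_OPEN,np.ones((3,3)))
    cv2.imwrite('pics/m_%s.png'%n,cv2.resize((im*(m[...,None])) ,None,fx=1,fy=1))
g=[cv2.imread('pics/m_%s.png'%n) for n in('wrist','top','scene')]
def crop(i,x,y,w,h): return cv2.resize(g[i][y:y+h,x:x+w],(260,300))
orig=[cv2.imread('pics/'+f) for f in('w1.png','top0.png','scene0.png')]
bx=[(0,10,150,190),(130,145,80,90),(275,130,80,70)]
rows=[]
for L in(orig,g): rows.append(np.hstack([cv2.resize(L[i][y:y+h,x:x+w],(260,300),interpolation=cv2.INTER_CUBIC) for i,(x,y,w,h) in enumerate(bx)]))
cv2.imwrite('pics/br.png',np.vstack(rows))
E
```

```text
wrist pan ring ((327.6540832519531, 206.8900909423828), (31.869247436523438, 34.931724548339844), 65.8560562133789) [ 0.4852 -0.0866  0.072 ]
 pad ((197.09628295898438, 148.5877227783203), (34.95977020263672, 36.15604019165039), 109.1913833618164) [0.5578 0.1115 0.003 ]
 weight bbox (180, 140, 28, 28) ((194.25, 152.75), 14.513025283813477)
 tray ((259.4661560058594, 59.6092414855957), (48.81362533569336, 122.08953094482422), 3.1798300743103027) [[0.6041, 0.054], [0.7621, 0.0425], [0.7595, -0.0231], [0.6008, -0.0197]]
top pan ring None Traceback (most recent call last):
  File "<stdin>", line 21, in <module>
ValueError: max() iterable argument is empty
```

```bash
python3 - <<'E'
from h import *
import pickle
o=pickle.load(open('w1.pkl','rb'));W=cam('wrist',o)
print('weight',plane(W,(194.25,152.75),.035))
print('expected px of body top/head top if on pad centre',proj(W,(.5578,.1115,.035)),proj(W,(.5578,.1115,.051)))
im=cv2.imread('pics/w1.png');a=cv2.resize(im[125:175,170:225],(550,500),interpolation=cv2.INTER_NEAREST)
cv2.imwrite('pics/br.png',np.hstack([a]))
im=im.astype(int);print(im[152,175:222].mean(1).astype(int));print(im[130:172,196].mean(1).astype(int))
E
```

```text
weight [0.5556 0.109  0.035 ]
expected px of body top/head top if on pad centre (np.float64(192.52138184336573), np.float64(151.28436543787893)) (np.float64(189.97011269025978), np.float64(152.79424869282707))
[ 84  79  84  76  61 119 177 188 189 193 193 195 197 196 199 201 204 207
 206 209 210 210 211 200 156 111 130 185 206 207 196 152  93  76  68  47
  45  47  45  45  43  63  87  87  78  86  87]
[ 58  44  41  47  39  42  45  43  49  83 100 149 196 210 208 207 201 159
 132 183 208 210 210 207 204 199 197 193 195 196 194 189 182 159 170 192
 179 129  89  87  87  88]
```

View pics/br.png

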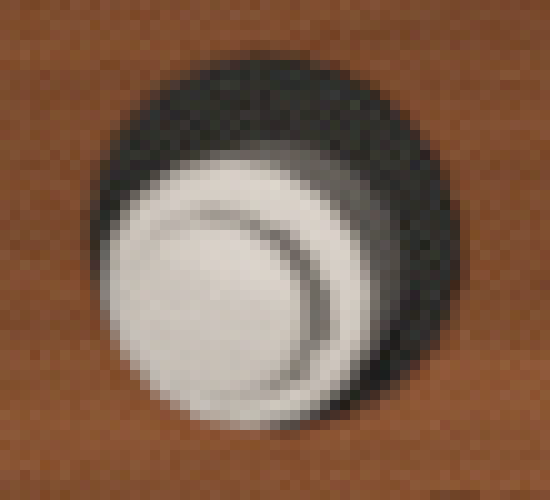

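The crop shows the head centre near (192.3,155) and the pad centre near (197.8,149.2) in the full image. I'll take a closer look from above it.

Request:
arm_command([
  [0.05,0.186,-0.226,0],
  [0.05,0.186,-0.226,0],
  [0.05,0.186,-0.226,0],
  [0.05,0.186,-0.226,0],
  [0.05,0.186,-0.226,0],
  [0.05,0.186,-0.226,0],
])

```text
time: 1.98
tool_pos: [0.552, 0.103, 0.1403]
ee_rot: [3.14, 0.004, -0.0]
wrist_force: [0.7, -0.6, -0.1]
width: 0.094
finger_force: 0.0
```

```bash
python3 - <<'E'
from h import *
import pickle
o=robot.get_obs();print(o['tool_pos'],o['ee_rot'],o['time'])
im=snap('wrist','w2.png');W=cam('wrist',o);pickle.dump(o,open('w2.pkl','wb'))
u=proj(W,(.555,.11,.003));print(u);x0,y0=int(u[0])-55,int(u[1])-60
cv2.imwrite('pics/w2c.png',cv2.resize(im[y0:y0+110,x0:x0+110,::-1],None,fx=5,fy=5,interpolation=cv2.INTER_CUBIC));print(x0,y0)
E
```

```text
[0.552  0.103  0.1403] [ 3.1402  0.0037 -0.0001] 1.9833
(np.float64(249.25878404118353), np.float64(180.99910442561728))
194 120
```

View pics/w2c.png

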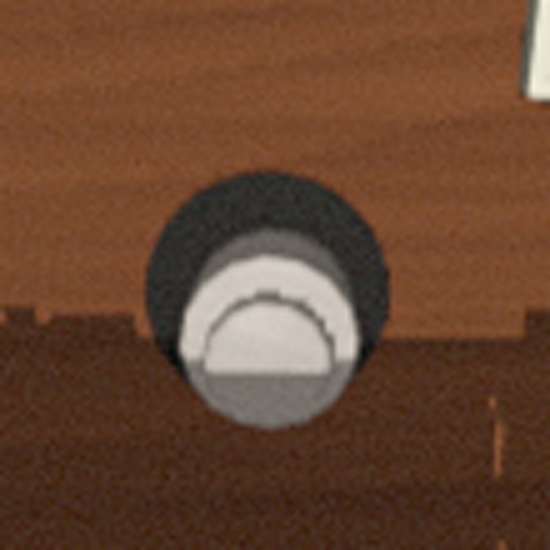

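The crop shows the pad centred near (247.5,177.6) and the weight's body top centred near (248,188.2) in full-image pixels.

```bash
python3 - <<'E'
from h import *
import pickle
o=pickle.load(open('w2.pkl','rb'));W=cam('wrist',o)
print('pad',plane(W,(247.5,177.6),.003),'top edge',plane(W,(247.5,120+170/5),.003),'LR',plane(W,(194+29,178),.003),plane(W,(194+78,178),.003))
print('weight',plane(W,(248,188.2),.035),'edges',plane(W,(248,120+253/5),.035),plane(W,(248,206),.035))
print(robot.get_obs()['joint_positions'])
E
```

```text
pad [0.5593 0.1121 0.003 ] top edge [0.5881 0.1119 0.003 ] LR [0.5588 0.1421 0.003 ] [0.5588 0.0822 0.003 ]
weight [0.5548 0.1108 0.035 ] edges [0.5747 0.1107 0.035 ] [0.5339 0.1109 0.035 ]
[ 0.0833  0.1357  1.4427 -0.0011  1.5631  1.6553]
```

Request:
arm_command([
  [-0.007,-0.002,-0.07,0],
  [-0.007,-0.002,-0.15,0],
  [-0.007,-0.002,-0.2,0],
  [-0.007,-0.002,-0.2,0],
  [-0.007,-0.002,-0.2,0],
  [-0.007,-0.002,-0.2,0],
  [-0.007,-0.002,-0.2,0],
  [-0.007,-0.002,-0.2,0],
])

```text
time: 2.7
tool_pos: [0.5519, 0.1028, 0.045]
ee_rot: [-3.141, -0.006, -0.001]
wrist_force: [-0.3, 0.2, 0.3]
width: 0.094
finger_force: 0.0
```

Request:
arm_command([
  [0,0,0,0],
  [0,0,0,0],
  [0,0,0,0],
])

```text
time: 2.95
tool_pos: [0.55, 0.1031, 0.0424]
ee_rot: [3.142, -0.001, -0.0]
wrist_force: [0.1, -0.1, -1.1]
width: 0.0939
finger_force: 0.0
```

```bash
python3 - <<'E'
from h import *
for i in range(6):
    o=robot.get_obs();print(o['tool_pos'],o['ee_rot'],o['joint_positions']); robot.snapshot('wrist')
E
```

```text
[0.55   0.1031 0.0424] [ 3.1416 -0.0011 -0.0001] [ 0.084   0.1959  1.5793 -0.0001  1.3654  1.655 ]
[0.5498 0.103  0.042 ] [ 3.1415 -0.0005 -0.0001] [ 0.084   0.1961  1.5796 -0.0001  1.3654  1.6549]
[0.5497 0.1031 0.0418] [ 3.1415 -0.0001 -0.0001] [ 0.084   0.1963  1.5798 -0.0001  1.3653  1.6549]
[0.5496 0.103  0.0417] [ 3.1415  0.0001 -0.0002] [ 0.084   0.1965  1.5799 -0.0001  1.3653  1.655 ]
[0.5496 0.103  0.0416] [ 3.1415  0.0003 -0.0001] [ 0.084   0.1966  1.58   -0.0001  1.3653  1.6549]
[0.5496 0.103  0.0416] [ 3.1415  0.0003 -0.0002] [ 0.0839  0.1966  1.58   -0.0001  1.3653  1.6549]
```

Request:
arm_command([
  [0.01,0.016,-0.03,0],
  [0.01,0.016,-0.065,0],
  [0.01,0.016,-0.065,0],
  [0.01,0.016,-0.065,0],
  [0.01,0.016,-0.065,0],
  [0.01,0.016,-0.065,0],
  [0.01,0.016,-0.065,0],
  [0.01,0.016,-0.065,0],
])

```text
time: 3.92
tool_pos: [0.5553, 0.1109, 0.0102]
ee_rot: [-3.142, -0.002, -0.0]
wrist_force: [-0.7, -0.1, 0.2]
width: 0.0944
finger_force: 0.0
```

Request:
arm_command([
  [0,0,0,0],
  [0,0,0,0],
  [0,0,0,0],
  [0,0,0,0],
  [0,0,0,0],
  [0,0,0,0],
  [0,0,0,0],
  [0,0,0,0],
], claw=0.75)

```text
time: 4.58
tool_pos: [0.5546, 0.111, 0.0092]
ee_rot: [3.141, 0.0, -0.0]
wrist_force: [-0.5, -0.5, -0.4]
width: 0.0444
finger_force: 0.0
```

Request:
arm_command([
  [0,0,0,0],
  [0,0,0,0],
  [0,0,0,0],
  [0,0,0,0],
  [0,0,0,0],
  [0,0,0,0],
], claw=0.75)

```text
time: 5.08
tool_pos: [0.5547, 0.111, 0.0092]
ee_rot: [3.142, 0.0, -0.0]
wrist_force: [-0.0, -1.3, -0.1]
width: 0.0395
finger_force: 30.0
```

Request:
arm_command([
  [0,0,0.05,0],
  [0,0,0.13,0],
  [0,0,0.21,0],
  [0,0,0.24,0],
  [0,0,0.24,0],
  [0,0,0.24,0],
])

```text
time: 5.58
tool_pos: [0.5547, 0.1109, 0.1291]
ee_rot: [3.141, -0.0, -0.0]
wrist_force: [-0.4, 0.1, -4.0]
width: 0.0397
finger_force: 30.0
```

Request:
arm_command([
  [-0.025,-0.07,0,0],
  [-0.05,-0.14,0,0],
  [-0.075,-0.21,0,0],
  [-0.1,-0.28,0,0],
  [-0.125,-0.35,0,0],
  [-0.139,-0.395,0,0],
  [-0.139,-0.395,0,0],
  [-0.139,-0.395,0,0],
])

```text
time: 6.25
tool_pos: [0.483, -0.0869, 0.1258]
ee_rot: [-3.139, 0.006, -0.003]
wrist_force: [0.3, 0.7, -3.5]
width: 0.0393
finger_force: 30.0
```

Request:
arm_command([
  [0,0,0,0],
  [0,0,0,0],
  [0,0,-0.03,0],
  [0,0,-0.06,0],
  [0,0,-0.08,0],
  [0,0,-0.08,0],
  [0,0,-0.08,0],
  [0,0,-0.08,0],
])

```text
time: 6.92
tool_pos: [0.4857, -0.0862, 0.0898]
ee_rot: [3.141, -0.001, 0.001]
wrist_force: [-0.4, -0.1, -3.8]
width: 0.0395
finger_force: 30.0
```

```bash
python3 - <<'E'
from h import *
import pickle
o=robot.get_obs();print(o['tool_pos'],o['ee_rot'],o['time'],o['wrist_force'])
im=snap('wrist','w3.png');W=cam('wrist',o);pickle.dump(o,open('w3.pkl','wb'))
t=snap('top','top3.png')
print('dot expected',proj(W,(.4852,-.0866,.072)))
cv2.imwrite('pics/w3c.png',im[100:384,100:420,::-1])
E
```

```text
[ 0.4857 -0.0862  0.0898] [ 3.1413 -0.0009  0.0006] 6.9167 [-0.4191 -0.1242 -3.7566]
dot expected (np.float64(255.7232987903701), np.float64(222.02141440578336))
```

View pics/w3c.png

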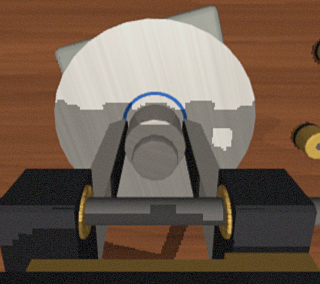

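The crop shows the held weight over the blue ring. The pan's rim runs from column 155 to 355, with its top at row 117.

```bash
python3 - <<'E'
from h import *
import pickle
o=pickle.load(open('w3.pkl','rb'));W=cam('wrist',o)
im=cv2.imread('pics/w3.png');h=cv2.cvtColor(im,cv2.COLOR_BGR2HSV);H,S,V=[h[...,i].astype(int) for i in range(3)]
m=((S<45)&(V>165)).astype(np.uint8);c=max(cv2.findContours(m,cv2.RETR_EXTERNAL,cv2.CHAIN_APPROX_NONE)[0],key=len)[:,0]
c=c[(c[:,1]<195)&(c[:,1]<200)]
hull=c[np.array([0<p[0]-0 for p in c])]
P=np.array([plane(W,p,.072)[:2] for p in c]); d=np.hypot(*(P-[.485,-.086]).T); P=P[(d>.074)&(d<.086)]
from scipy.optimize import least_squares
r=least_squares(lambda q:np.hypot(P[:,0]-q[0],P[:,1]-q[1])-q[2],[.485,-.086,.08],loss='soft_l1',f_scale=.001);print(r.x,len(P))
# top view: pan circle
for f in('top0.png','scene0.png'):
    C=cam(f[:-5]);im=cv2.imread('pics/'+f);h=cv2.cvtColor(im,cv2.COLOR_BGR2HSV);S,V=h[...,1],h[...,2]
    m=((S<60)&(V>185)).astype(np.uint8);cs=cv2.findContours(m,cv2.RETR_EXTERNAL,cv2.CHAIN_APPROX_NONE)[0]
    u=proj(C,(.485,-.086,.072));c=[c for c in cs if cv2.pointPolygonTest(c,u,False)>0][0][:,0]
    P=np.array([plane(C,p,.072)[:2] for p in c]);r=least_squares(lambda q:np.hypot(P[:,0]-q[0],P[:,1]-q[1])-q[2],[.485,-.086,.08],loss='soft_l1',f_scale=.001);print(f,r.x)
E
```

```text
[ 0.4857 -0.0857  0.0793] 240
top0.png [ 0.4845 -0.0853  0.0804]
scene0.png [ 0.4852 -0.0847  0.0784]
```

Request:
arm_command([
  [0,0,-0.01,0],
  [0,0,-0.02,0],
  [0,0,-0.03,0],
  [0,0,-0.036,0],
  [0,0,-0.036,0],
  [0,0,-0.036,0],
  [0,0,-0.036,0],
  [0,0,-0.036,0],
])

```text
time: 7.68
tool_pos: [0.4852, -0.0866, 0.0715]
ee_rot: [3.141, -0.0, -0.0]
wrist_force: [-0.0, 0.2, -1.0]
width: 0.0396
finger_force: 30.0
```

Request:
arm_command([
  [0,0,0,0],
  [0,0,0,0],
  [0,0,0,0],
  [0,0,0,0],
  [0,0,0,0],
  [0,0,0,0],
  [0,0,0,0],
  [0,0,0,0],
], claw=0.25)

```text
time: 8.35
tool_pos: [0.4852, -0.0865, 0.0712]
ee_rot: [3.141, 0.0, -0.0]
wrist_force: [0.3, -0.5, 0.4]
width: 0.0706
finger_force: 0.0
```

Request:
arm_command([
  [0,0,0.03,0],
  [0,0,0.08,0],
  [0,0,0.15,0],
  [0,0,0.2,0],
  [0,0,0.2,0],
  [0,0,0.2,0],
  [0,0,0.2,0],
  [0,0,0.2,0],
])

```text
time: 9.02
tool_pos: [0.4841, -0.0862, 0.1692]
ee_rot: [-3.141, 0.004, -0.0]
wrist_force: [0.1, -0.2, -0.7]
width: 0.0703
finger_force: 0.0
```

Request:
arm_command([
  [0,0,0,0],
  [0,0,0,0],
  [0,0,0,0],
  [0,0,0,0],
  [0,0,0,0],
  [0,0,0,0],
  [0,0,0,0],
  [0,0,0,0],
])

```text
time: 9.68
tool_pos: [0.4852, -0.0865, 0.1713]
ee_rot: [3.142, -0.0, -0.0]
wrist_force: [0.0, -0.1, 0.5]
width: 0.0705
finger_force: 0.0
```

```bash
python3 - <<'E'
from h import *
import pickle
o=robot.get_obs();print(o['tool_pos'],o['ee_rot'],o['time'],o['wrist_force'])
im=snap('wrist','w4.png');W=cam('wrist',o);pickle.dump(o,open('w4.pkl','wb'))
cv2.imwrite('pics/w4c.png',im[60:360,100:420,::-1])
E
```

```text
[ 0.4852 -0.0865  0.1713] [ 3.1415 -0.0001 -0.0003] 9.6833 [ 0.0196 -0.065   0.5205]
```

View pics/w4c.png

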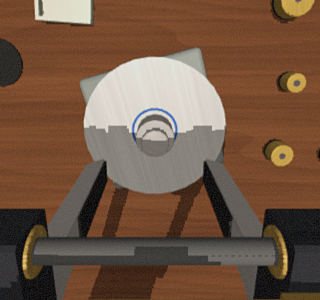

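The crop shows the weight standing inside the ring, with its body top near (254.5,197) in the full image. Now the centring check.

```bash
python3 - <<'E'
from h import *
import pickle
o=pickle.load(open('w4.pkl','rb'));W=cam('wrist',o)
print(plane(W,(254.5,197),.0925)); print('expect',proj(W,(.4853,-.086,.0925)))
im=cv2.imread('pics/w4.png');h=cv2.cvtColor(im,cv2.COLOR_BGR2HSV);H,S,V=[h[...,i].astype(int) for i in range(3)]
m=(H>100)&(H<120)&(S>70)&(V>90);y,x=np.nonzero(m[140:215,215:300]);e=cv2.fitEllipse(np.c_[x+215,y+140].astype(np.float32));print('ring',e,plane(W,e[0],.062))
print(im[175:225,254].mean(1).astype(int)); print(im[197,225:285].mean(1).astype(int))
E
```

```text
[ 0.4865 -0.0859  0.0925]
expect (np.float64(254.62721883698836), np.float64(198.1120359666131))
ring ((254.19729614257812, 189.9310760498047), (42.50593948364258, 43.48294448852539), 82.22257995605469) [ 0.4853 -0.0855  0.062 ]
[ 94  89  96  94  92 162 197 196 194 190 192 194 165 104  95 135 182 198
 198 193 194 195 195 193 192 162 110 107 109 112 112 110 115 112 109 106
 110 108 112 109 109 109 127 131 131 130 130 131 130 131]
[126 127 130 130 129 134 132 128  93  59  85 143 161 165 163 159 154 139
 157 182 190 191 192 192 190 192 196 193 193 195 192 192 194 190 190 185
 188 186 184 185 186 155 109 148 158 158 160 162 153  92  69 115 128 130
 134 130 131 132 135 129]
```

It is centred within about 1 mm. I'll pick it up and return it to the pad centre at (0.558, 0.112).

Request:
arm_command([
  [0,0,-0.07,0],
  [0,0,-0.14,0],
  [0,0,-0.19,0],
  [0,0,-0.206,0],
  [0,0,-0.206,0],
  [0,0,-0.206,0],
  [0,0,-0.206,0],
  [0,0,-0.206,0],
])

```text
time: 10.4
tool_pos: [0.4869, -0.087, 0.0706]
ee_rot: [3.14, -0.004, -0.0]
wrist_force: [0.4, -0.4, -0.5]
width: 0.0708
finger_force: 0.0
```

Request:
arm_command([
  [0,0,0,0],
  [0,0,0,0],
  [0,0,0,0],
  [0,0,0,0],
  [0,0,0,0],
  [0,0,0,0],
  [0,0,0,0],
  [0,0,0,0],
], claw=0.75)

```text
time: 11.07
tool_pos: [0.4852, -0.0866, 0.0682]
ee_rot: [3.141, -0.0, -0.0]
wrist_force: [1.0, 0.0, 0.4]
width: 0.0395
finger_force: 30.0
```

Request:
arm_command([
  [0,0,0,0],
  [0,0,0,0],
  [0,0,0.03,0],
  [0,0,0.08,0],
  [0,0,0.13,0],
  [0,0,0.13,0],
  [0,0,0.13,0],
  [0,0,0.13,0],
])

```text
time: 11.73
tool_pos: [0.4841, -0.0862, 0.1312]
ee_rot: [-3.141, 0.003, -0.0]
wrist_force: [-0.5, -0.5, -3.2]
width: 0.0392
finger_force: 30.0
```

Request:
arm_command([
  [0.025,0.07,0,0],
  [0.05,0.14,0,0],
  [0.075,0.21,0,0],
  [0.1,0.28,0,0],
  [0.125,0.35,0,0],
  [0.146,0.397,0,0],
  [0.146,0.397,0,0],
  [0.146,0.397,0,0],
])

```text
time: 12.4
tool_pos: [0.5567, 0.113, 0.1299]
ee_rot: [3.14, 0.006, 0.002]
wrist_force: [-0.7, -0.4, -3.1]
width: 0.0392
finger_force: 30.0
```

Request:
arm_command([
  [0,0,0,0],
  [0,0,-0.05,0],
  [0,0,-0.12,0],
  [0,0,-0.19,0],
  [0,0,-0.19,0],
  [0,0,-0.19,0],
  [0,0,-0.19,0],
  [0,0,-0.19,0],
])

```text
time: 13.07
tool_pos: [0.5604, 0.1116, 0.0414]
ee_rot: [-3.141, -0.005, -0.001]
wrist_force: [-0.4, 0.4, -2.6]
width: 0.0395
finger_force: 30.0
```

```bash
python3 - <<'E'
from h import *
import pickle
o=robot.get_obs();print(o['tool_pos'],o['ee_rot'],o['time'],o['wrist_force'])
im=snap('wrist','w5.png');W=cam('wrist',o)
u=proj(W,(.558,.112,.003));print('pad exp',u)
yy,xx=np.indices(im.shape[:2]);v=im.max(2)
m=((v<58)&(xx>u[0]-70)&(xx<u[0]+70)&(yy>u[1]-60)&(yy<u[1])).astype(np.uint8)
cs=cv2.findContours(m,cv2.RETR_EXTERNAL,cv2.CHAIN_APPROX_NONE)[0];c=max(cs,key=len)[:,0]
P=np.array([plane(W,p,.003)[:2] for p in c]);d=np.hypot(*(P-[.558,.112]).T);P=P[(d>.025)&(d<.036)]
from scipy.optimize import least_squares
r=least_squares(lambda q:np.hypot(P[:,0]-q[0],P[:,1]-q[1])-.03,[.558,.112],loss='soft_l1',f_scale=.001);print(r.x,len(P))
E
```

```text
[0.5604 0.1116 0.0414] [-3.1412 -0.0055 -0.0011] 13.0667 [-0.4358  0.3907 -2.6174]
pad exp (np.float64(254.81252437554002), np.float64(215.0014512816725))
[0.5574 0.1128] 107
```

Request:
arm_command([
  [0,0,-0.02,0],
  [0,0,-0.035,0],
  [0,0,-0.05,0],
  [0,0,-0.056,0],
  [0,0,-0.056,0],
  [0,0,-0.056,0],
  [0,0,-0.056,0],
  [0,0,-0.056,0],
])

```text
time: 13.78
tool_pos: [0.5581, 0.112, 0.0099]
ee_rot: [3.141, 0.0, -0.0]
wrist_force: [-0.6, 0.1, -3.7]
width: 0.0391
finger_force: 30.0
```

Request:
arm_command([
  [0,0,0,0],
  [0,0,0,0],
  [0,0,0,0],
])

```text
time: 14.03
tool_pos: [0.5582, 0.1119, 0.0101]
ee_rot: [3.141, 0.0, -0.0]
wrist_force: [-0.9, -0.6, -2.3]
width: 0.0395
finger_force: 30.0
```

Request:
arm_command([
  [0,0,-0.002,0],
  [0,0,-0.002,0],
  [0,0,-0.002,0],
])

```text
time: 14.28
tool_pos: [0.5584, 0.112, 0.0096]
ee_rot: [3.142, -0.001, -0.0]
wrist_force: [-0.3, 0.6, -0.1]
width: 0.0399
finger_force: 30.0
```

Request:
arm_command([
  [0,0,0,0],
  [0,0,0,0],
  [0,0,0,0],
  [0,0,0,0],
  [0,0,0,0],
  [0,0,0,0],
], claw=0.2)

```text
time: 14.78
tool_pos: [0.5583, 0.112, 0.0093]
ee_rot: [3.142, -0.0, -0.0]
wrist_force: [0.1, -0.1, 0.6]
width: 0.0741
finger_force: 0.0
```

Request:
arm_command([
  [0,0,0.05,0],
  [0,0,0.12,0],
  [0,0,0.2,0],
  [0,0,0.28,0],
  [0,0,0.3,0],
  [0,0,0.3,0],
], claw=0)

```text
time: 15.28
tool_pos: [0.5609, 0.1122, 0.1645]
ee_rot: [-3.141, -0.01, -0.0]
wrist_force: [-0.6, 0.1, 0.3]
width: 0.0941
finger_force: 0.0
```

Request:
arm_command([
  [0.05,-0.04,0,0],
  [0.11,-0.09,0,0],
  [0.17,-0.13,0,0],
  [0.22,-0.16,0,0],
  [0.22,-0.17,0,0],
  [0.22,-0.17,0,0],
  [0.22,-0.17,0,0],
  [0.22,-0.17,0,0],
])

```text
time: 15.95
tool_pos: [0.6669, 0.0279, 0.1582]
ee_rot: [-3.141, 0.002, 0.001]
wrist_force: [-0.3, -0.8, 0.3]
width: 0.0939
finger_force: 0.0
```

```bash
python3 - <<'E'
from h import *
import pickle
o=robot.get_obs();print(o['tool_pos'],o['ee_rot'],o['time'],o['wrist_force'])
im=snap('wrist','w6.png');W=cam('wrist',o);pickle.dump(o,open('w6.pkl','wb'))
t=snap('top','top6.png');
E
```

```text
[0.6669 0.0279 0.1582] [-3.1411  0.0023  0.0006] 15.95 [-0.3296 -0.7949  0.308 ]
```

View pics/w6.png

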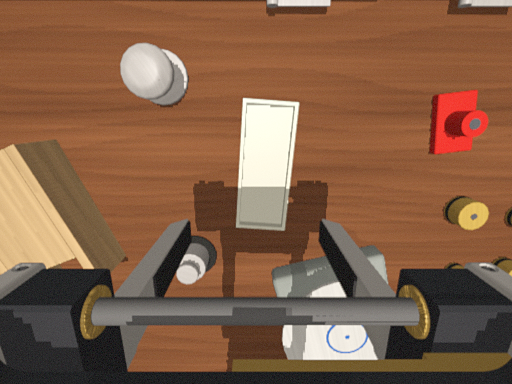

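The wrist view shows the tray's rim corners near (243,98), (299,101), (285,231) and (236,228). The weight is back on its pad at (193,262).

```bash
python3 - <<'E'
from h import *
import pickle
o=pickle.load(open('w6.pkl','rb'));W=cam('wrist',o)
im=cv2.imread('pics/w6.png');h=cv2.cvtColor(im,cv2.COLOR_BGR2HSV);H,S,V=[h[...,i].astype(int) for i in range(3)]
m=(S<90)&(V>75);m[:90]=0;m[240:]=0;m[:,:215]=0;m[:,315:]=0
m=cv2.morphologyEx(m.astype(np.uint8),cv2.MORPH_OPEN,np.ones((3,3)))
c=max(cv2.findContours(m,cv2.RETR_EXTERNAL,cv2.CHAIN_APPROX_NONE)[0],key=len)
P=np.array([plane(W,p,.016)[:2]*1000 for p in c[:,0]],np.float32)
r=cv2.minAreaRect(P);print(r)
print([plane(W,p,.016)[:2].round(4).tolist() for p in((243,98),(299,101),(285,231),(236,228))])
# weight vs pad
print('weight body exp px',proj(W,(.558,.112,.035)),proj(W,(.558,.112,.051)))
E
```

```text
((684.4822998046875, 15.8826904296875), (65.88159942626953, 161.70555114746094), 86.02054595947266)
[[0.7664, 0.042], [0.7632, -0.0221], [0.6011, -0.0115], [0.6053, 0.0529]]
weight body exp px (np.float64(190.00919977422063), np.float64(267.6110749418556)) (np.float64(186.97504815087075), np.float64(274.8045033505353))
```

Request:
arm_command([
  [0.03,-0.023,-0.05,-0.0325],
  [0.031,-0.023,-0.12,-0.0325],
  [0.031,-0.023,-0.18,-0.0325],
  [0.031,-0.023,-0.23,-0.0325],
  [0.031,-0.023,-0.27,-0.0325],
  [0.031,-0.023,-0.3,-0.0325],
  [0.031,-0.023,-0.309,-0.0325],
  [0.031,-0.023,-0.309,-0.0325],
])

```text
time: 16.72
tool_pos: [0.6821, 0.0163, 0.0033]
ee_rot: [3.142, 0.003, -0.067]
wrist_force: [0.4, 0.1, -0.3]
width: 0.0938
finger_force: 0.0
```

Request:
arm_command([
  [0,0,0,0],
  [0,0,0,0],
  [0,0,0,0],
  [0,0,0,0],
])

```text
time: 17.05
tool_pos: [0.6847, 0.0155, 0.0065]
ee_rot: [3.142, -0.003, -0.068]
wrist_force: [-0.2, -0.0, 0.0]
width: 0.0936
finger_force: 0.0
```

Request:
arm_command([
  [0,0,0,0],
  [0,0,0,0],
  [0,0,0,0],
  [0,0,0,0],
  [0,0,0,0],
  [0,0,0,0],
  [0,0,0,0],
  [0,0,0,0],
], claw=0.6)

```text
time: 17.72
tool_pos: [0.6836, 0.0154, 0.0046]
ee_rot: [3.141, 0.0, -0.068]
wrist_force: [-0.9, -0.8, -0.0]
width: 0.0634
finger_force: 30.0
```

Request:
arm_command([
  [0,0,0.03,0],
  [0,0,0.08,0],
  [0,0,0.14,0],
  [0,0,0.2,0],
  [0,0,0.24,0],
  [0,0,0.24,0],
])

```text
time: 18.22
tool_pos: [0.6868, 0.0153, 0.1314]
ee_rot: [-3.142, -0.011, -0.068]
wrist_force: [1.6, 0.4, -0.5]
width: 0.0633
finger_force: 30.0
```

Request:
arm_command([
  [-0.05,-0.025,0,0.0325],
  [-0.12,-0.06,0,0.0325],
  [-0.19,-0.095,0,0.0325],
  [-0.26,-0.13,0,0.0325],
  [-0.33,-0.165,0,0.0325],
  [-0.38,-0.195,0,0.0325],
  [-0.397,-0.203,0,0.0325],
  [-0.397,-0.203,0,0.0325],
])

```text
time: 18.88
tool_pos: [0.4829, -0.0866, 0.1232]
ee_rot: [-3.141, 0.002, -0.003]
wrist_force: [0.2, 0.4, -1.0]
width: 0.0637
finger_force: 30.0
```

Request:
arm_command([
  [0,0,-0.02,0],
  [0,0,-0.05,0],
  [0,0,-0.07,0],
  [0,0,-0.075,0],
  [0,0,-0.075,0],
  [0,0,-0.075,0],
])

```text
time: 19.38
tool_pos: [0.4857, -0.0856, 0.0868]
ee_rot: [-3.141, 0.001, 0.001]
wrist_force: [-0.2, 0.4, -1.3]
width: 0.0637
finger_force: 30.0
```

```bash
python3 - <<'E'
from h import *
import pickle
o=robot.get_obs();print(o['tool_pos'],o['ee_rot'],o['time'],o['wrist_force'])
im=snap('wrist','w7.png');W=cam('wrist',o);pickle.dump(o,open('w7.pkl','wb'))
h=cv2.cvtColor(im,cv2.COLOR_RGB2HSV);print([proj(W,(.4853+a,-.086+b,o['tool_pos'][2]+.0114)) for a in(-.08,.08) for b in(-.032,.032)])
E
```

```text
[ 0.4857 -0.0856  0.0868] [-3.1413  0.0007  0.0005] 19.3833 [-0.2332  0.3634 -1.3241]
[(np.float64(296.7451515015372), np.float64(331.9556934790878)), (np.float64(214.4265807667771), np.float64(331.7975384161547)), (np.float64(308.8453649396957), np.float64(118.43001450259376)), (np.float64(203.59472422433876), np.float64(118.27526888757805))]
```

View pics/w7.png

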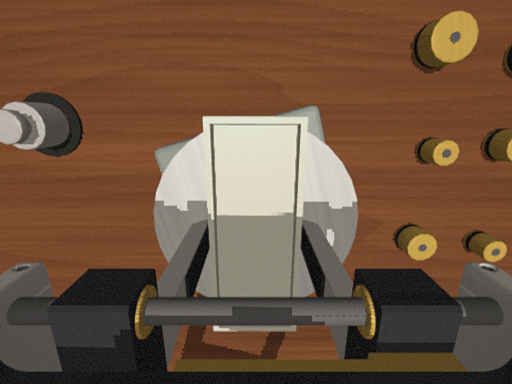

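The wrist view shows the tray over the pan, with its far rim at row 117 and columns 203 to 307, matching the centred prediction. Lowering it and letting go.

Request:
arm_command([
  [0,0,-0.01,0],
  [0,0,-0.02,0],
  [0,0,-0.029,0],
  [0,0,-0.029,0],
  [0,0,-0.029,0],
  [0,0,-0.029,0],
  [0,0,-0.029,0],
  [0,0,-0.029,0],
])

```text
time: 20.1
tool_pos: [0.4851, -0.086, 0.0729]
ee_rot: [3.142, 0.0, -0.0]
wrist_force: [-0.0, 0.9, -0.3]
width: 0.0634
finger_force: 30.0
```

Request:
arm_command([
  [0,0,0,0],
  [0,0,0,0],
  [0,0,0,0],
  [0,0,0,0],
  [0,0,0,0],
  [0,0,0,0],
], claw=0.15)

```text
time: 20.6
tool_pos: [0.4853, -0.0861, 0.0728]
ee_rot: [3.141, -0.0, -0.0]
wrist_force: [-0.6, -0.2, -1.0]
width: 0.0799
finger_force: 0.0
```

Request:
arm_command([
  [0,0,0.03,0],
  [0,0,0.07,0],
  [0,0,0.13,0],
  [0,0,0.2,0],
  [0,0,0.24,0],
  [0,0,0.24,0],
  [0,0,0.24,0],
  [0,0,0.24,0],
])

```text
time: 21.27
tool_pos: [0.4845, -0.0858, 0.1912]
ee_rot: [-3.141, 0.002, -0.0]
wrist_force: [-0.7, 0.3, -0.2]
width: 0.08
finger_force: 0.0
```

Request:
arm_command([
  [0,0,0,0],
  [0,0,0,0],
  [0,0,0,0],
  [0,0,0,0],
  [0,0,0,0],
  [0,0,0,0],
  [0,0,0,0],
  [0,0,0,0],
])

```text
time: 21.93
tool_pos: [0.4852, -0.086, 0.1928]
ee_rot: [3.141, -0.0, -0.0]
wrist_force: [-0.2, -0.3, -0.2]
width: 0.0798
finger_force: 0.0
```

```bash
cat >> h.py <<'E'
def tray_rect(W,im,z,guess):
    "rim rectangle in mm at height z from the wrist picture"
    h=cv2.cvtColor(im,cv2.COLOR_RGB2HSV);return h
def brass(C,im,z=.028,rmin=.5):
    h=cv2.cvtColor(im,cv2.COLOR_RGB2HSV);H,S,V=[h[...,i].astype(int) for i in range(3)]
    m=((H>16)&(H<30)&(S>110)&(V>110)).astype(np.uint8);r=[]
    for c,s in blobs(m,15):
        p=plane(C,c,z)
        if .35<p[0]<.72 and -.5<p[1]<-.2: r.append((p[:2].round(4).tolist(),int(s[4]),s[2:4].tolist()))
    return r
E
python3 - <<'E'
from h import *
import pickle
o=robot.get_obs();print(o['tool_pos'],o['ee_rot'],o['time'],o['wrist_force'])
im=snap('wrist','w8.png');W=cam('wrist',o);pickle.dump(o,open('w8.pkl','wb'))
t=snap('top','top8.png')
for r in brass(cam('top'),t,.024): print(r)
h=cv2.cvtColor(im,cv2.COLOR_RGB2HSV);S,V=h[...,1].astype(int),h[...,2].astype(int)
for zr in(.082,):
    q=[proj(W,(.4853+a,-.086+b,zr)) for a in(-.08,.08) for b in(.032,-.032)];print(np.round(q,1).tolist())
    u=q[2];v=q[3];r=int((u[1]+160)/1);xs=V[r,150:360];print(r);
    col=int((u[0]+v[0])/2);print('col',col,V[int(u[1])-12:int(u[1])+12,col]);
    for rr in(int(u[1])+15,int(u[1])+40): print(rr,[ (150+i,int(x)) for i,x in enumerate(S[rr,150:360]) if i%1==0 and abs(int(S[rr,150+i+1])-int(x))>12][:40])
E
```

```text
[ 0.4852 -0.086   0.1928] [ 3.1415 -0.0001 -0.0003] 21.9333 [-0.1519 -0.2937 -0.1806]
([0.625, -0.2438], 139, [13, 13])
([0.6169, -0.3243], 90, [11, 10])
([0.5527, -0.4293], 95, [11, 11])
([0.5384, -0.323], 94, [12, 11])
([0.5331, -0.2569], 54, [8, 9])
([0.4394, -0.2504], 96, [11, 11])
([0.4345, -0.3241], 63, [10, 8])
[[228.7, 252.8], [281.3, 252.8], [224.7, 116.2], [285.7, 116.2]]
276
col 255 [143 145 144 143 146 143 140 138 138 135 139 175 239 255 255 241 243 255
 255 255 255 255 255 255]
131 [(158, 146), (181, 165), (182, 147), (185, 145), (205, 152), (206, 122), (207, 103), (208, 69), (210, 30), (302, 12), (303, 90), (312, 157), (313, 144), (331, 156), (341, 163), (342, 147)]
156 [(183, 144), (186, 153), (187, 167), (188, 128), (228, 18), (278, 20), (316, 16), (317, 41), (318, 122), (334, 162), (336, 152), (337, 168), (345, 145), (346, 159), (347, 146), (348, 163), (352, 147), (356, 160), (357, 147)]
```

The tray is centred. One stop has been knocked to (0.553,-0.429). I'll fetch the stops, starting with the one at (0.440,-0.251).

Request:
arm_command([
  [-0.02,-0.08,0,0],
  [-0.04,-0.16,0,0],
  [-0.06,-0.24,-0.05,0],
  [-0.09,-0.31,-0.1,0],
  [-0.09,-0.33,-0.15,0],
  [-0.09,-0.33,-0.18,0],
  [-0.09,-0.33,-0.18,0],
  [-0.09,-0.33,-0.18,0],
], claw=0.4)

```text
time: 22.7
tool_pos: [0.4396, -0.2508, 0.102]
ee_rot: [-3.14, 0.002, -0.001]
wrist_force: [-1.1, 0.5, 0.7]
width: 0.0561
finger_force: 0.0
```

Request:
arm_command([
  [0,0,-0.05,0],
  [0,0,-0.1,0],
  [0,0,-0.15,0],
  [0,0,-0.174,0],
  [0,0,-0.174,0],
  [0,0,-0.174,0],
  [0,0,-0.174,0],
  [0,0,-0.174,0],
])

```text
time: 23.37
tool_pos: [0.4418, -0.252, 0.0181]
ee_rot: [3.139, -0.004, 0.0]
wrist_force: [-0.0, -0.1, -0.1]
width: 0.0563
finger_force: 0.0
```

Request:
arm_command([
  [0,0,0,0],
  [0,0,0,0],
  [0,0,0,0],
  [0,0,0,0],
  [0,0,0,0],
  [0,0,0,0],
  [0,0,0,0],
  [0,0,0,0],
], claw=0.85)

```text
time: 24.03
tool_pos: [0.4403, -0.2513, 0.0159]
ee_rot: [3.141, -0.0, -0.0]
wrist_force: [0.6, 0.0, 1.9]
width: 0.0292
finger_force: 30.0
```

Request:
arm_command([
  [0,0,0.03,0],
  [0,0,0.08,0],
  [0,0,0.15,0],
  [0,0,0.22,0],
  [-0.01,0.06,0.268,0],
  [-0.02,0.13,0.268,0],
  [-0.02,0.2,0.268,0],
  [-0.02,0.27,0.268,0],
])

```text
time: 24.7
tool_pos: [0.4298, -0.1148, 0.15]
ee_rot: [-3.142, -0.001, -0.002]
wrist_force: [0.2, 0.3, -1.2]
width: 0.0289
finger_force: 30.0
```

Request:
arm_command([
  [0,0.05,0,0],
  [0,0.061,0,0],
  [0,0.061,0,0],
  [0,0.061,0,0],
  [0,0.061,-0.04,0],
  [0,0.061,-0.08,0],
  [0,0.061,-0.1,0],
  [0,0.061,-0.1,0],
])

```text
time: 25.37
tool_pos: [0.4281, -0.0861, 0.0966]
ee_rot: [-3.14, 0.006, -0.002]
wrist_force: [-0.6, 0.6, -0.1]
width: 0.029
finger_force: 30.0
```

Request:
arm_command([
  [0,0,0,0],
  [0,0,0,0],
  [0,0,0,0],
])

```text
time: 25.62
tool_pos: [0.4311, -0.0862, 0.101]
ee_rot: [3.141, -0.002, -0.001]
wrist_force: [0.1, 0.0, 0.6]
width: 0.0288
finger_force: 30.0
```

Request:
arm_command([
  [0,0,-0.01,0],
  [0,0,-0.02,0],
  [0,0,-0.028,0],
  [0,0,-0.034,0],
  [0,0,-0.034,0],
  [0,0,-0.034,0],
  [0,0,-0.034,0],
  [0,0,-0.034,0],
])

```text
time: 26.28
tool_pos: [0.43, -0.0854, 0.0828]
ee_rot: [-3.142, 0.0, -0.0]
wrist_force: [-0.7, -0.5, 0.5]
width: 0.0291
finger_force: 30.0
```

Request:
arm_command([
  [0,0,0,0],
  [0,0,0,0],
  [0,0,0,0],
  [0,0,0,0],
  [0,0,0,0],
  [0,0,0,0],
], claw=0.4)

```text
time: 26.78
tool_pos: [0.4302, -0.0856, 0.0827]
ee_rot: [3.141, -0.0, -0.0]
wrist_force: [0.5, -0.2, 0.5]
width: 0.0564
finger_force: 0.0
```

Request:
arm_command([
  [0,0,0.03,0],
  [0,0,0.08,0],
  [0,0,0.15,0],
  [0,0,0.2,0],
  [0,0,0.2,0],
  [0,0,0.2,0],
  [0,0,0.2,0],
  [0,0,0.2,0],
])

```text
time: 27.45
tool_pos: [0.4292, -0.0852, 0.1808]
ee_rot: [-3.141, 0.003, -0.0]
wrist_force: [0.2, 0.5, -0.2]
width: 0.0567
finger_force: 0.0
```

```bash
python3 - <<'E'
from h import *
import pickle
o=robot.get_obs();print(o['tool_pos'],o['time'],o['wrist_force'])
im=snap('wrist','w9.png')
W=cam('wrist',o);t=snap('top','top9.png')
for r in brass(cam('top'),t,.024): print(r)
h=cv2.cvtColor(im,cv2.COLOR_RGB2HSV);H,S,V=[h[...,i].astype(int) for i in range(3)]
m=((H>14)&(H<32)&(S>90)&(V>60)).astype(np.uint8)
for c,s in blobs(m,100):
    print(c,s,plane(W,c,.094)[:2])
E
```

```text
[ 0.4292 -0.0852  0.1808] 27.45 [ 0.172   0.4881 -0.2295]
([0.6248, -0.2437], 141, [13, 13])
([0.6167, -0.3242], 91, [11, 10])
([0.5527, -0.4293], 95, [11, 11])
([0.5384, -0.3232], 93, [11, 11])
([0.5333, -0.2553], 62, [9, 9])
([0.4345, -0.3241], 63, [10, 8])
[397.1388  11.3922] [378   0  43  27 872] [ 0.5966 -0.2081]
[469.8625  14.2827] [451   0  40  31 909] [ 0.5945 -0.2716]
[ 5.8429 67.4214] [  0  47  18  33 280] [0.552  0.1436]
[454.5052  88.4407] [437  74  37  29 776] [ 0.5342 -0.2711]
[396.9911  93.3858] [384  83  27  22 451] [ 0.5298 -0.2181]
[438.4436 173.3189] [425 163  28  22 417] [ 0.4532 -0.2721]
[254.8554 192.06  ] [241 177  29  31 650] [ 0.4331 -0.0848]
[155.2245 312.0748] [147 285  21  54 548] [0.2822 0.0351]
[354.2032 312.1378] [342 285  21  54 566] [ 0.2826 -0.2044]
[316.1937 363.9073] [ 159  353  295   19 4217] [ 0.2021 -0.1641]
```

View pics/w9.png

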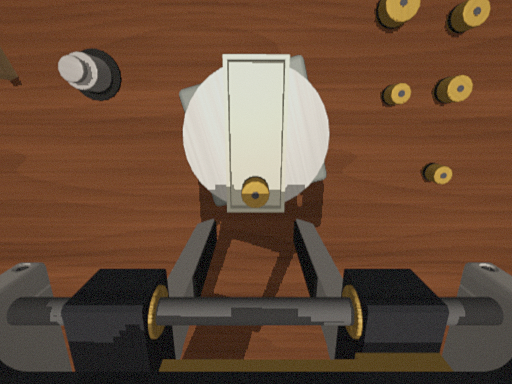

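The wrist view shows the stop standing in the near end of the tray at (255,192), with the tray still centred. Next is the stop at (0.539,-0.323).

Request:
arm_command([
  [0.03,-0.07,0,0],
  [0.06,-0.14,0,0],
  [0.09,-0.21,0,0],
  [0.125,-0.28,0,0],
  [0.155,-0.35,0,0],
  [0.19,-0.42,0,0],
  [0.218,-0.475,0,0],
  [0.218,-0.475,0,0],
])

```text
time: 28.22
tool_pos: [0.5395, -0.3277, 0.1785]
ee_rot: [-3.141, 0.004, -0.005]
wrist_force: [-0.2, 0.8, -1.1]
width: 0.0562
finger_force: 0.0
```

Request:
arm_command([
  [0,0,-0.07,0],
  [0,0,-0.14,0],
  [0,0,-0.21,0],
  [0,0,-0.28,0],
  [0,0,-0.31,0],
  [0,0,-0.333,0],
  [0,0,-0.333,0],
  [0,0,-0.333,0],
])

```text
time: 28.88
tool_pos: [0.5391, -0.3226, 0.0162]
ee_rot: [-3.141, 0.0, 0.0]
wrist_force: [1.4, -0.0, 0.6]
width: 0.0566
finger_force: 0.0
```

Request:
arm_command([
  [0,0,0,0],
  [0,0,0,0],
  [0,0,0,0],
  [0,0,0,0],
  [0,0,0,0],
  [0,0,0,0],
  [0,0,0,0],
  [0,0,0,0],
], claw=0.85)

```text
time: 29.55
tool_pos: [0.5398, -0.3237, 0.0175]
ee_rot: [3.14, -0.002, -0.0]
wrist_force: [0.0, -0.8, 4.2]
width: 0.0291
finger_force: 30.0
```

Request:
arm_command([
  [0,0,0.03,0],
  [0,0,0.08,0],
  [0,0,0.15,0],
  [0,0,0.22,0],
  [-0.02,0.06,0.268,0],
  [-0.04,0.13,0.268,0],
  [-0.06,0.2,0.268,0],
  [-0.08,0.27,0.268,0],
])

```text
time: 30.22
tool_pos: [0.4983, -0.1866, 0.1497]
ee_rot: [-3.141, 0.001, -0.001]
wrist_force: [0.2, 1.0, -1.5]
width: 0.0292
finger_force: 30.0
```

Request:
arm_command([
  [-0.02,0.07,0,0],
  [-0.045,0.14,0,0],
  [-0.065,0.205,0,0],
  [-0.065,0.205,0,0],
  [-0.065,0.205,0,0],
  [-0.065,0.205,-0.04,0],
  [-0.065,0.205,-0.08,0],
  [-0.065,0.205,-0.1,0],
])

```text
time: 30.88
tool_pos: [0.4655, -0.0862, 0.0974]
ee_rot: [-3.141, 0.004, -0.001]
wrist_force: [-0.2, -0.6, -2.1]
width: 0.0289
finger_force: 30.0
```

Request:
arm_command([
  [0,0,0,0],
  [0,0,0,0],
  [0,0,0,0],
  [0,0,0,0],
])

```text
time: 31.22
tool_pos: [0.4676, -0.0862, 0.1015]
ee_rot: [3.141, -0.002, -0.001]
wrist_force: [-0.7, -0.1, -0.4]
width: 0.0294
finger_force: 30.0
```

Lower from 0.100 to 0.080, release and rise, then go to the stop at (0.6175,-0.3242).

Request:
arm_command([
  [0,0,-0.01,0],
  [0,0,-0.02,0],
  [0,0,-0.03,0],
  [0,0,-0.036,0],
  [0,0,-0.041,0],
  [0,0,-0.041,0],
  [0,0,-0.041,0],
  [0,0,-0.041,0],
])

```text
time: 31.88
tool_pos: [0.4666, -0.0855, 0.0799]
ee_rot: [3.142, 0.0, -0.0]
wrist_force: [-0.2, -0.7, 0.7]
width: 0.0289
finger_force: 30.0
```

Request:
arm_command([
  [0,0,0,0],
  [0,0,0,0],
  [0,0,0,0],
  [0,0,0,0],
  [0,0,0,0],
  [0,0,0,0],
], claw=0.4)

```text
time: 32.38
tool_pos: [0.4667, -0.0855, 0.0797]
ee_rot: [3.142, -0.0, -0.0]
wrist_force: [-1.1, -0.4, -0.7]
width: 0.0561
finger_force: 0.0
```

Request:
arm_command([
  [0,0,0.03,0],
  [0,0,0.08,0],
  [0,0,0.15,0],
  [0,0,0.2,0],
  [0,0,0.2,0],
  [0,0,0.2,0],
  [0,0,0.2,0],
  [0,0,0.2,0],
])

```text
time: 33.05
tool_pos: [0.4657, -0.0852, 0.1777]
ee_rot: [-3.141, 0.003, -0.0]
wrist_force: [0.6, 0.3, 0.2]
width: 0.0564
finger_force: 0.0
```

```bash
cat > chk.py <<'E'
from h import *
import sys
n=sys.argv[1];o=robot.get_obs();print(o['tool_pos'],o['time'],o['wrist_force'])
im=snap('wrist','w%s.png'%n)
W=cam('wrist',o);t=snap('top','top%s.png'%n)
for r in brass(cam('top'),t,.024): print(r)
h=cv2.cvtColor(im,cv2.COLOR_RGB2HSV);H,S,V=[h[...,i].astype(int) for i in range(3)]
m=((H>14)&(H<32)&(S>90)&(V>60)).astype(np.uint8)
for c,s in blobs(m,100):
    p=plane(W,c,.09)[:2]
    if abs(p[0]-.485)<.09 and abs(p[1]+.086)<.04: print('in tray',c,s,p)
q=[proj(W,(.4853+.08,-.086+b,float(sys.argv[2]))) for b in(.032,-.032)];r=int(q[0][1])
k=int((q[0][0]+q[1][0])/2);print('rim exp',np.round(q,1).tolist(),'V up column from',r-10,V[r-10:r+10,k])
print('row S',[(i,int(S[r+6,i]),int(S[r+6,i+1])) for i in range(int(q[0][0])-15,int(q[1][0])+15) if abs(S[r+6,i+1]-S[r+6,i])>35])
E
python3 chk.py 10 .074
```

```text
[ 0.4657 -0.0852  0.1777] 33.05 [0.5728 0.27   0.2197]
([0.6249, -0.2436], 140, [13, 13])
([0.6169, -0.3241], 90, [11, 10])
([0.5529, -0.4295], 96, [11, 11])
([0.533, -0.2584], 46, [7, 9])
([0.4345, -0.3241], 63, [10, 8])
in tray [254.8523 207.457 ] [ 241  177   28   62 1280] [ 0.4521 -0.0849]
rim exp [[224.2, 95.5], [288.1, 95.6]] V up column from 85 [119 118 125 120 121 115 122 117 112 141 209 234 232 234 196 129 147 205
 232 231]
row S [(222, 191, 90), (223, 90, 17)]
```

Request:
arm_command([
  [0.04,-0.066,0,0],
  [0.08,-0.132,0,0],
  [0.125,-0.198,0,0],
  [0.167,-0.264,0,0],
  [0.21,-0.33,0,0],
  [0.25,-0.4,0,0],
  [0.302,-0.477,0,0],
  [0.302,-0.477,0,0],
])

```text
time: 33.82
tool_pos: [0.6185, -0.3295, 0.173]
ee_rot: [-3.14, 0.006, -0.005]
wrist_force: [-0.8, 0.4, -1.4]
width: 0.0568
finger_force: 0.0
```

Request:
arm_command([
  [0,0,-0.05,0],
  [0,0,-0.12,0],
  [0,0,-0.2,0],
  [0,0,-0.27,0],
  [0,0,-0.31,0],
  [0,0,-0.327,0],
  [0,0,-0.327,0],
  [0,0,-0.327,0],
])

```text
time: 34.48
tool_pos: [0.6179, -0.3239, 0.0167]
ee_rot: [3.141, -0.0, -0.0]
wrist_force: [-0.2, -0.2, -0.2]
width: 0.0565
finger_force: 0.0
```

Request:
arm_command([
  [0,0,0,0],
  [0,0,0,0],
  [0,0,0,0],
])

```text
time: 34.73
tool_pos: [0.619, -0.3248, 0.0189]
ee_rot: [3.139, -0.004, -0.0]
wrist_force: [-0.4, -0.5, 0.3]
width: 0.0565
finger_force: 0.0
```

Request:
arm_command([
  [0,0,0,0],
  [0,0,0,0],
  [0,0,0,0],
  [0,0,0,0],
  [0,0,0,0],
  [0,0,0,0],
  [0,0,0,0],
  [0,0,0,0],
], claw=0.85)

```text
time: 35.4
tool_pos: [0.6177, -0.3243, 0.0163]
ee_rot: [3.141, -0.0, -0.0]
wrist_force: [-0.7, -1.0, 0.5]
width: 0.0294
finger_force: 30.0
```

Request:
arm_command([
  [0,0,0.03,0],
  [0,0,0.08,0],
  [0,0,0.15,0],
  [0,0,0.22,0],
  [-0.03,0.06,0.268,0],
  [-0.06,0.13,0.268,0],
  [-0.09,0.2,0.268,0],
  [-0.12,0.26,0.268,0],
])

```text
time: 36.07
tool_pos: [0.557, -0.192, 0.1505]
ee_rot: [-3.141, -0.001, -0.0]
wrist_force: [-0.2, -0.3, -0.8]
width: 0.0293
finger_force: 30.0
```

Request:
arm_command([
  [-0.03,0.07,0,0],
  [-0.065,0.14,0,0],
  [-0.1,0.2,0,0],
  [-0.108,0.217,0,0],
  [-0.108,0.217,0,0],
  [-0.108,0.217,-0.04,0],
  [-0.108,0.217,-0.08,0],
  [-0.108,0.217,-0.1,0],
])

```text
time: 36.73
tool_pos: [0.5031, -0.0863, 0.0978]
ee_rot: [-3.141, 0.003, -0.001]
wrist_force: [0.5, -0.6, -2.5]
width: 0.0293
finger_force: 30.0
```

Request:
arm_command([
  [0,0,0,0],
  [0,0,0,0],
  [0,0,0,0],
  [0,0,0,0],
  [0,0,0,0],
  [0,0,0,0],
])

```text
time: 37.23
tool_pos: [0.5043, -0.0858, 0.1011]
ee_rot: [3.141, -0.002, -0.0]
wrist_force: [0.2, -0.2, -1.3]
width: 0.029
finger_force: 30.0
```

Request:
arm_command([
  [0,0,-0.01,0],
  [0,0,-0.02,0],
  [0,0,-0.03,0],
  [0,0,-0.038,0],
  [0,0,-0.045,0],
  [0,0,-0.049,0],
  [0,0,-0.049,0],
  [0,0,-0.049,0],
])

```text
time: 37.9
tool_pos: [0.5035, -0.0855, 0.0757]
ee_rot: [-3.142, 0.0, -0.0]
wrist_force: [-0.1, 0.1, 1.0]
width: 0.0292
finger_force: 30.0
```

Request:
arm_command([
  [0,0,0,0],
  [0,0,0,0],
  [0,0,0,0],
  [0,0,0,0],
  [0,0,0,0],
  [0,0,0,0],
], claw=0.4)

```text
time: 38.4
tool_pos: [0.5038, -0.0856, 0.0758]
ee_rot: [3.141, -0.0, -0.0]
wrist_force: [0.1, 0.1, 0.8]
width: 0.0564
finger_force: 0.0
```

Request:
arm_command([
  [0,0,0.03,0],
  [0,0,0.08,0],
  [0,0,0.15,0],
  [0,0,0.2,0],
  [0,0,0.2,0],
  [0,0,0.2,0],
  [0,0,0.2,0],
  [0,0,0.2,0],
])

```text
time: 39.07
tool_pos: [0.5026, -0.0853, 0.1736]
ee_rot: [-3.141, 0.004, -0.0]
wrist_force: [-0.2, -0.1, -0.0]
width: 0.0565
finger_force: 0.0
```

```bash
python3 chk.py 11 .0705
```

```text
[ 0.5026 -0.0853  0.1736] 39.0667 [-0.1866 -0.1263 -0.0432]
([0.63, -0.2475], 88, [13, 12])
([0.5527, -0.4293], 95, [11, 11])
([0.5333, -0.2553], 62, [9, 9])
([0.4345, -0.3241], 63, [10, 8])
in tray [254.9024 222.3454] [ 241  177   28   93 1885] [ 0.4737 -0.0849]
rim exp [[225.2, 133.2], [286.8, 133.3]] V up column from 123 [159 154 150 152 157 161 161 163 150 171 255 255 255 255 231 248 255 255
 255 255]
row S [(223, 148, 82), (224, 82, 33)]
```

Request:
arm_command([
  [0.01,-0.08,0,0],
  [0.02,-0.16,0,0],
  [0.035,-0.24,0,0],
  [0.047,-0.32,0,0],
  [0.06,-0.4,0,0],
  [0.07,-0.48,0,0],
  [0.08,-0.56,0,0],
  [0.09,-0.62,0,0],
])

```text
time: 39.83
tool_pos: [0.5477, -0.3985, 0.1735]
ee_rot: [-3.141, 0.002, -0.002]
wrist_force: [0.8, 0.5, 0.2]
width: 0.0569
finger_force: 0.0
```

Request:
arm_command([
  [0,0,0,0],
  [0,0,0,0],
  [0,0,0,0],
  [0,0,0,0],
  [0,0,0,0],
])

```text
time: 40.25
tool_pos: [0.549, -0.3939, 0.1762]
ee_rot: [3.142, -0.0, 0.002]
wrist_force: [-0.0, 0.4, 0.7]
width: 0.0564
finger_force: 0.0
```

Request:
arm_command([
  [0.009,-0.04,0,0],
  [0.009,-0.071,-0.05,0],
  [0.009,-0.071,-0.12,0],
  [0.009,-0.071,-0.19,0],
  [0.009,-0.071,-0.25,0],
  [0.009,-0.071,-0.3,0],
  [0.009,-0.071,-0.32,0],
  [0.009,-0.071,-0.32,0],
])

```text
time: 40.92
tool_pos: [0.5516, -0.4283, 0.0122]
ee_rot: [-3.137, 0.005, 0.001]
wrist_force: [-0.0, 0.2, -0.1]
width: 0.0563
finger_force: 0.0
```

Request:
arm_command([
  [0,0,0,0],
  [0,0,0,0],
  [0,0,0,0],
])

```text
time: 41.17
tool_pos: [0.5548, -0.4322, 0.0192]
ee_rot: [3.138, -0.004, 0.0]
wrist_force: [0.6, -0.6, 0.2]
width: 0.0564
finger_force: 0.0
```

Request:
arm_command([
  [0,0,0,0],
  [0,0,0,0],
  [0,0,0,0],
  [0,0,0,0],
  [0,0,0,0],
  [0,0,0,0],
  [0,0,0,0],
  [0,0,0,0],
], claw=0.85)

```text
time: 41.83
tool_pos: [0.5532, -0.4311, 0.016]
ee_rot: [3.141, -0.0, -0.0]
wrist_force: [-1.1, 0.9, 1.9]
width: 0.0292
finger_force: 30.0
```

Request:
arm_command([
  [0,0,0.03,0],
  [0,0,0.08,0],
  [0,0,0.15,0],
  [0,0,0.22,0],
  [0,0.06,0.268,0],
  [-0.01,0.13,0.268,0],
  [-0.01,0.2,0.268,0],
  [-0.01,0.27,0.268,0],
])

```text
time: 42.5
tool_pos: [0.5479, -0.2951, 0.1501]
ee_rot: [3.141, -0.001, -0.001]
wrist_force: [0.5, 0.2, -1.5]
width: 0.029
finger_force: 30.0
```

Request:
arm_command([
  [-0.003,0.07,0,0],
  [-0.006,0.14,0,0],
  [-0.01,0.21,0,0],
  [-0.013,0.28,0,0],
  [-0.016,0.35,0,0],
  [-0.016,0.4,0,0],
  [-0.016,0.421,0,0],
  [-0.016,0.421,0,0],
])

```text
time: 43.17
tool_pos: [0.54, -0.0836, 0.1495]
ee_rot: [-3.141, 0.0, 0.003]
wrist_force: [-0.1, -0.3, -1.3]
width: 0.0291
finger_force: 30.0
```

Request:
arm_command([
  [0,0,-0.04,0],
  [0,0,-0.08,0],
  [0,0,-0.1,0],
  [0,0,-0.1,0],
  [0,0,-0.1,0],
  [0,0,-0.1,0],
  [0,0,-0.1,0],
  [0,0,-0.1,0],
])

```text
time: 43.83
tool_pos: [0.541, -0.086, 0.1011]
ee_rot: [3.141, -0.002, -0.001]
wrist_force: [0.3, -0.2, -0.7]
width: 0.0292
finger_force: 30.0
```

Target z is 0.0728, so go down 0.027.

Request:
arm_command([
  [0,0,-0.01,0],
  [0,0,-0.02,0],
  [0,0,-0.03,0],
  [0,0,-0.04,0],
  [0,0,-0.048,0],
  [0,0,-0.054,0],
  [0,0,-0.054,0],
  [0,0,-0.054,0],
])

```text
time: 44.5
tool_pos: [0.5399, -0.0854, 0.0725]
ee_rot: [-3.141, 0.001, -0.0]
wrist_force: [-1.2, 0.4, -0.8]
width: 0.0292
finger_force: 30.0
```

Request:
arm_command([
  [0,0,0,0],
  [0,0,0,0],
  [0,0,0,0],
  [0,0,0,0],
  [0,0,0,0],
  [0,0,0,0],
], claw=0.4)

```text
time: 45.0
tool_pos: [0.5403, -0.0856, 0.0728]
ee_rot: [3.141, -0.0, -0.0]
wrist_force: [-0.8, -0.5, 0.2]
width: 0.0559
finger_force: 0.0
```

Request:
arm_command([
  [0,0,0.03,0],
  [0,0,0.08,0],
  [0,0,0.15,0],
  [0,0,0.2,0],
  [-0.11,0,0.2,0],
  [-0.11,0,0.2,0],
  [-0.11,0,0.2,0],
  [-0.11,0,0.2,0],
])

```text
time: 45.67
tool_pos: [0.4853, -0.0856, 0.1731]
ee_rot: [3.141, -0.001, -0.001]
wrist_force: [0.3, 0.7, -0.5]
width: 0.0566
finger_force: 0.0
```

Request:
arm_command([
  [0,0,0,0],
  [0,0,0,0],
  [0,0,0,0],
  [0,0,0,0],
  [0,0,0,0],
  [0,0,0,0],
  [0,0,0,0],
  [0,0,0,0],
], claw=0)

```text
time: 46.33
tool_pos: [0.4852, -0.0855, 0.1727]
ee_rot: [3.142, 0.0, -0.0]
wrist_force: [0.2, -0.6, 0.1]
width: 0.0939
finger_force: 0.0
```

```bash
python3 chk.py 12 .067
```

```text
[ 0.4852 -0.0855  0.1727] 46.3333 [ 0.2001 -0.57    0.1166]
([0.6249, -0.2438], 140, [13, 13])
([0.5333, -0.2553], 62, [9, 9])
([0.4347, -0.3242], 64, [10, 9])
in tray [254.6324 140.7859] [241 127  28  29 612] [ 0.5425 -0.085 ]
in tray [254.6    175.3475] [241 161  28  31 610] [ 0.5081 -0.085 ]
in tray [254.5601 223.2994] [ 242  194   26   60 1239] [ 0.456  -0.0849]
rim exp [[224.6, 116.2], [286.7, 116.2]] V up column from 106 [149 153 152 154 145 149 149 149 147 179 249 255 255 255 255 255 255 255
 255 234]
row S [(223, 139, 46), (224, 46, 5)]
```

View pics/w12.png

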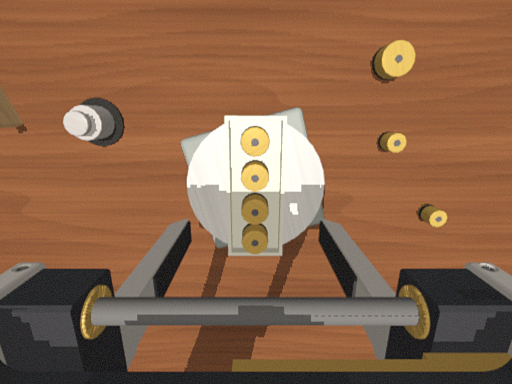

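All four stops stand in the tray, which is centred. While it settles on the pan I'll look at the bridge from close by.

Request:
arm_command([
  [0,0.03,0.08,0],
  [0.02,0.1,0.14,0],
  [0.04,0.17,0.175,0],
  [0.06,0.25,0.175,0],
  [0.08,0.33,0.175,0],
  [0.1,0.41,0.175,0],
  [0.12,0.49,0.175,0],
  [0.13,0.56,0.175,0],
])

```text
time: 47.1
tool_pos: [0.5506, 0.1968, 0.26]
ee_rot: [-3.142, -0.0, 0.0]
wrist_force: [-0.7, 0.2, 0.9]
width: 0.0939
finger_force: 0.0
```

Request:
arm_command([
  [0,0.06,0,0],
  [0,0.06,0,0],
  [0,0.06,0,0],
  [0,0.06,0,0],
  [0,0.06,0,0],
  [0,0.06,0,0],
])

```text
time: 47.6
tool_pos: [0.5504, 0.223, 0.2606]
ee_rot: [3.141, -0.001, -0.002]
wrist_force: [0.1, 0.1, 0.1]
width: 0.0938
finger_force: 0.0
```

```bash
python3 - <<'E'
from h import *
import pickle
o=robot.get_obs();print(o['tool_pos'],o['time'])
im=snap('wrist','w13.png');W=cam('wrist',o);pickle.dump(o,open('w13.pkl','wb'))
E
```

```text
[0.5504 0.223  0.2606] 47.6
```

View pics/w13.png

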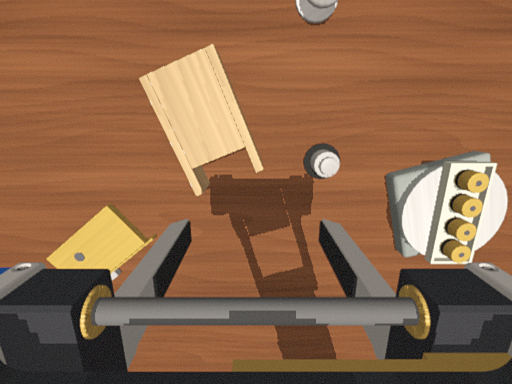

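The wrist view shows the bridge top corners near (139,78), (213,45), (262,170) and (196,195). The weight is on its pad at (322,162).

```bash
python3 - <<'E'
from h import *
import pickle
o=pickle.load(open('w13.pkl','rb'));W=cam('wrist',o)
im=cv2.imread('pics/w13.png');h=cv2.cvtColor(im,cv2.COLOR_BGR2HSV);H,S,V=[h[...,i].astype(int) for i in range(3)]
m=(H>12)&(H<28)&(V>150)&(S<170);yy,xx=np.indices(H.shape);m&=(yy<205)&(xx>125)&(xx<275)
m=cv2.morphologyEx(m.astype(np.uint8),cv2.MORPH_OPEN,np.ones((3,3)))
c=max(cv2.findContours(m,cv2.RETR_EXTERNAL,cv2.CHAIN_APPROX_NONE)[0],key=len)
P=np.array([plane(W,p,.062)[:2]*1000 for p in c[:,0]],np.float32);r=cv2.minAreaRect(P);print(r,'\n',cv2.boxPoints(r)/1000)
for q in((139,78),(213,45),(262.5,170),(195.5,195)): print(plane(W,q,.062)[:2])
# other views
for f in('top12.png','scene0.png'):
    C=cam(f[:-6] if 'top' in f else 'scene');im=cv2.imread('pics/'+f);h=cv2.cvtColor(im,cv2.COLOR_BGR2HSV);H,S,V=[h[...,i].astype(int) for i in range(3)]
    u=proj(C,(.63,.27,.062));m=(H>12)&(H<28)&(V>165)&(S<170);m&=np.hypot(*(np.indices(H.shape)-np.array([u[1],u[0]])[:,None,None]))<50
    c=max(cv2.findContours(m.astype(np.uint8),cv2.RETR_EXTERNAL,cv2.CHAIN_APPROX_NONE)[0],key=len)
    P=np.array([plane(C,p,.062)[:2]*1000 for p in c[:,0]],np.float32);r=cv2.minAreaRect(P);print(f,r,'\n',cv2.boxPoints(r)/1000)
# weight/pad check
yy,xx=np.indices(im.shape[:2])
print('weight exp body/head',proj(W,(.558,.112,.035)),proj(W,(.558,.112,.051)),'pad',proj(W,(.558,.112,.003)))
E
```

```text
((617.28662109375, 293.98046875), (178.6470184326172, 110.11393737792969), 21.87611198425293) 
 [[0.5139 0.3118]
 [0.5549 0.2096]
 [0.7207 0.2762]
 [0.6797 0.3784]]
[0.6785 0.3755]
[0.7173 0.2763]
[0.5551 0.2121]
[0.5175 0.3114]
top12.png ((617.27587890625, 294.3949279785156), (179.95242309570312, 112.62763977050781), 21.901508331298828) 
 [[0.5128 0.3131]
 [0.5548 0.2086]
 [0.7218 0.2757]
 [0.6798 0.3802]]
scene0.png ((617.7116088867188, 294.7416687011719), (177.26922607421875, 111.94903564453125), 21.75593376159668) 
 [[0.5146 0.3139]
 [0.5561 0.2099]
 [0.7208 0.2756]
 [0.6793 0.3796]]
weight exp body/head (np.float64(327.04910796943113), np.float64(164.54201073424812)) (np.float64(329.8682130675224), np.float64(166.49705278057786)) pad (np.float64(322.00142676438566), np.float64(161.04145695957183))
```

```bash
python3 - <<'E'
from h import *
import pickle
from scipy.optimize import least_squares
def run(o,f,lim):
    W=cam('wrist',o);im=cv2.imread('pics/'+f);h=cv2.cvtColor(im,cv2.COLOR_BGR2HSV);H,S,V=[h[...,i].astype(int) for i in range(3)]
    u=np.array(proj(W,(.558,.112,.003)));yy,xx=np.indices(H.shape);near=np.hypot(xx-u[0],yy-u[1])<30
    for nm,m,z,R in(('pad',(V<58)&near,.003,.03),('head+body',(S<70)&(V>120)&near,.04,None)):
        c=max(cv2.findContours(m.astype(np.uint8),cv2.RETR_EXTERNAL,cv2.CHAIN_APPROX_NONE)[0],key=len);hl=cv2.convexHull(c);print(f,nm,cv2.boundingRect(c),cv2.fitEllipse(hl))
        if R:
            P=np.array([plane(W,p,z)[:2] for p in hl[:,0]]);r=least_squares(lambda q:np.hypot(*(P-q[:2]).T)-R,[.558,.112],loss='soft_l1',f_scale=.001);print(r.x)
    return W
W=run(pickle.load(open('w13.pkl','rb')),'w13.png',0)
im=cv2.imread('pics/w13.png');cv2.imwrite('pics/w13c.png',cv2.resize(im[138:186,296:348],None,fx=10,fy=10,interpolation=cv2.INTER_CUBIC))
E
```

```text
Traceback (most recent call last):
cv2.error: OpenCV(4.12.0) /io/opencv/modules/imgproc/src/shapedescr.cpp:361: error: (-201:Incorrect size of input array) There should be at least 5 points to fit the ellipse in function 'fitEllipseNoDirect'
```

```bash
python3 - <<'E'
import cv2
im=cv2.imread('pics/w13.png');cv2.imwrite('pics/w13c.png',cv2.resize(im[138:186,296:348],None,fx=10,fy=10,interpolation=cv2.INTER_CUBIC))
E
```

```text
(no output)
```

View pics/w13c.png

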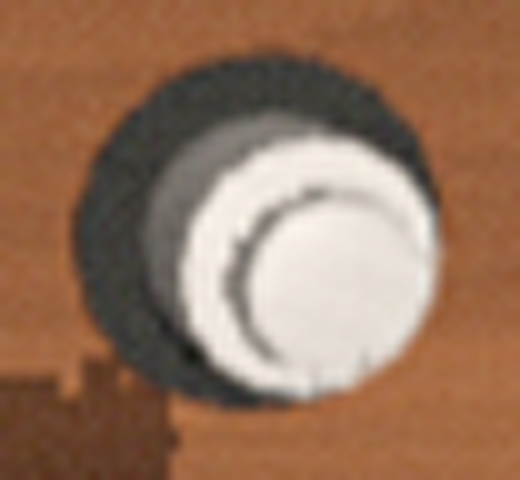

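The crop shows the pad centred at (321.6,161) and the body top at (327.1,164.5). Both match the predictions for a centred weight. Back to the tray.

Request:
arm_command([
  [-0.01,-0.07,0,0],
  [-0.03,-0.14,0,0],
  [-0.04,-0.21,0,0],
  [-0.06,-0.28,0,0],
  [-0.08,-0.36,0,0],
  [-0.1,-0.44,0,0],
  [-0.12,-0.52,0,0],
  [-0.13,-0.59,0,0],
])

```text
time: 48.32
tool_pos: [0.4835, -0.0735, 0.2609]
ee_rot: [3.141, -0.001, -0.003]
wrist_force: [0.0, 0.5, -0.2]
width: 0.0942
finger_force: 0.0
```

Request:
arm_command([
  [0,-0.03,-0.1,0],
  [0,-0.03,-0.175,0],
  [0,-0.03,-0.175,0],
  [0,-0.03,-0.175,0],
  [0,-0.03,-0.175,0],
  [0,-0.03,-0.175,0],
  [0,-0.03,-0.175,0],
  [0,-0.03,-0.175,0],
])

```text
time: 48.98
tool_pos: [0.4869, -0.0855, 0.1757]
ee_rot: [3.14, -0.005, 0.001]
wrist_force: [-0.1, -0.6, 0.5]
width: 0.0938
finger_force: 0.0
```

Request:
arm_command([
  [0,0,0,0],
  [0,0,0,0],
  [0,0,0,0],
])

```text
time: 49.23
tool_pos: [0.4855, -0.0854, 0.1732]
ee_rot: [3.141, -0.001, 0.0]
wrist_force: [-0.0, -0.3, -0.1]
width: 0.094
finger_force: 0.0
```

```bash
python3 chk.py 14 .068
```

```text
[ 0.4855 -0.0854  0.1732] 49.2333 [-0.038  -0.2823 -0.0754]
([0.6249, -0.2438], 140, [13, 13])
([0.5333, -0.2555], 63, [9, 9])
([0.4345, -0.3241], 63, [10, 8])
in tray [254.7051 141.0478] [241 127  28  29 607] [ 0.5425 -0.0849]
in tray [254.7426 175.623 ] [242 161  27  31 610] [ 0.508 -0.085]
in tray [254.5906 223.3649] [ 242  194   26   60 1236] [ 0.456  -0.0849]
rim exp [[224.7, 116.5], [286.9, 116.6]] V up column from 106 [152 152 157 154 146 146 143 146 147 157 246 255 255 255 236 242 255 255
 255 245]
row S [(223, 154, 68), (224, 68, 4)]
```

Request:
arm_command([
  [0,0,-0.05,0],
  [0,0,-0.11,0],
  [0,0,-0.16,0],
  [0,0,-0.2,0],
  [0,0,-0.222,0],
  [0,0,-0.232,0],
  [0,0,-0.232,0],
  [0,0,-0.232,0],
])

```text
time: 50.0
tool_pos: [0.4859, -0.0858, 0.0577]
ee_rot: [3.141, -0.002, -0.0]
wrist_force: [0.0, 0.1, 0.4]
width: 0.0943
finger_force: 0.0
```

Request:
arm_command([
  [0,0,0,0],
  [0,0,0,0],
  [0,0,0,0],
  [0,0,0,0],
])

```text
time: 50.33
tool_pos: [0.4857, -0.0857, 0.0575]
ee_rot: [3.141, -0.001, -0.0]
wrist_force: [-0.6, -0.1, -0.4]
width: 0.0939
finger_force: 0.0
```

Request:
arm_command([
  [0,0,0,0],
  [0,0,0,0],
  [0,0,0,0],
  [0,0,0,0],
  [0,0,0,0],
  [0,0,0,0],
  [0,0,0,0],
  [0,0,0,0],
], claw=0.6)

```text
time: 51.0
tool_pos: [0.4851, -0.0857, 0.0567]
ee_rot: [3.141, 0.0, -0.0]
wrist_force: [0.5, -2.3, -1.0]
width: 0.0637
finger_force: 30.0
```

Request:
arm_command([
  [0,0,0.01,0],
  [0,0,0.02,0],
  [0,0,0.04,0],
  [0,0,0.06,0],
  [0,0,0.09,0],
  [0,0,0.12,0],
  [0,0,0.14,0],
  [0,0,0.14,0],
])

```text
time: 51.67
tool_pos: [0.4867, -0.0858, 0.1297]
ee_rot: [3.14, -0.005, -0.0]
wrist_force: [1.3, -0.6, -5.1]
width: 0.0637
finger_force: 30.0
```

Request:
arm_command([
  [0,0.04,0,0],
  [0,0.1,0,0.03],
  [-0.01,0.17,0,0.06],
  [-0.01,0.24,0,0.09],
  [-0.01,0.31,0,0.12],
  [-0.01,0.38,0,0.15],
  [-0.02,0.44,0,0.182],
  [-0.02,0.48,0,0.182],
])

```text
time: 52.33
tool_pos: [0.4732, 0.1574, 0.1256]
ee_rot: [-3.139, 0.002, 0.386]
wrist_force: [0.6, -0.4, -4.7]
width: 0.0637
finger_force: 30.0
```

Request:
arm_command([
  [0,0.05,0,0],
  [0,0.1,0,0],
  [0,0.14,0,0],
  [0,0.166,0,0],
  [0,0.166,0,0],
  [0,0.166,0,0],
  [0,0.166,0,0],
  [0,0.166,0,0],
])

```text
time: 53.0
tool_pos: [0.4752, 0.2363, 0.1265]
ee_rot: [3.141, 0.001, 0.38]
wrist_force: [-0.4, 0.3, -4.4]
width: 0.0637
finger_force: 30.0
```

Request:
arm_command([
  [0,0,0,0],
  [0,0,0,0],
  [0,0,0,0],
  [0,0,0,0],
])

```text
time: 53.33
tool_pos: [0.4753, 0.2371, 0.1268]
ee_rot: [3.141, -0.0, 0.38]
wrist_force: [0.0, 0.0, -5.3]
width: 0.0637
finger_force: 30.0
```

Request:
arm_command([
  [0,0,-0.03,0],
  [0,0,-0.07,0],
  [0,0,-0.11,0],
  [0,0,-0.15,0],
  [0,0,-0.19,0],
  [0,0,-0.215,0],
  [0,0,-0.22,0],
  [0,0,-0.22,0],
])

```text
time: 54.0
tool_pos: [0.4743, 0.2371, 0.0156]
ee_rot: [3.142, 0.003, 0.381]
wrist_force: [0.0, -0.4, -4.6]
width: 0.0636
finger_force: 30.0
```

Request:
arm_command([
  [0,0,0,0],
  [0,0,-0.005,0],
  [0,0,-0.012,0],
  [0,0,-0.018,0],
  [0,0,-0.022,0],
  [0,0,-0.022,0],
  [0,0,-0.022,0],
  [0,0,-0.022,0],
])

```text
time: 54.67
tool_pos: [0.4752, 0.2375, 0.0058]
ee_rot: [3.141, -0.0, 0.381]
wrist_force: [-1.3, 0.6, -4.8]
width: 0.0635
finger_force: 30.0
```

Request:
arm_command([
  [0,0,0,0],
  [0,0,0,0],
])

```text
time: 54.83
tool_pos: [0.4753, 0.2375, 0.0059]
ee_rot: [3.142, -0.0, 0.381]
wrist_force: [0.3, 0.3, -4.8]
width: 0.0638
finger_force: 30.0
```

Still hanging at z 0.0059, so I'll lower in small steps.

Request:
arm_command([
  [0,0,-0.002,0],
  [0,0,-0.003,0],
  [0,0,-0.003,0],
  [0,0,-0.003,0],
])

```text
time: 55.17
tool_pos: [0.4751, 0.2374, 0.0041]
ee_rot: [3.142, 0.0, 0.381]
wrist_force: [-0.0, 0.7, -4.1]
width: 0.0636
finger_force: 30.0
```

Request:
arm_command([
  [0,0,-0.001,0],
  [0,0,-0.002,0],
  [0,0,-0.002,0],
  [0,0,-0.002,0],
])

```text
time: 55.5
tool_pos: [0.4753, 0.2375, 0.0039]
ee_rot: [3.141, -0.0, 0.381]
wrist_force: [-2.8, -1.0, 1.2]
width: 0.0634
finger_force: 30.0
```

Request:
arm_command([
  [0.01,0.004,0,0],
  [0.025,0.01,0,0],
  [0.04,0.016,0,0],
  [0.055,0.022,0,0],
  [0.068,0.027,0,0],
  [0.074,0.03,0,0],
  [0.074,0.03,0,0],
  [0.074,0.03,0,0],
])

```text
time: 56.17
tool_pos: [0.5129, 0.2526, 0.0039]
ee_rot: [3.141, -0.001, 0.381]
wrist_force: [-2.4, -2.6, 3.0]
width: 0.0639
finger_force: 30.0
```

Request:
arm_command([
  [0,0,0,0],
  [0,0,0,0],
  [0,0,0,0],
  [0,0,0,0],
  [0,0,0,0],
  [0,0,0,0],
], claw=0.15)

```text
time: 56.67
tool_pos: [0.5123, 0.2525, 0.0031]
ee_rot: [3.142, -0.0, 0.381]
wrist_force: [0.1, -0.1, 0.4]
width: 0.0797
finger_force: 0.0
```

Request:
arm_command([
  [0,0,0.03,0],
  [0,0,0.07,0],
  [0,0,0.11,0],
  [0,0,0.15,0],
  [-0.05,-0.02,0.17,0],
  [-0.12,-0.048,0.17,0],
  [-0.19,-0.076,0.17,0],
  [-0.21,-0.084,0.17,0],
])

```text
time: 57.33
tool_pos: [0.4026, 0.209, 0.0873]
ee_rot: [-3.141, 0.004, 0.381]
wrist_force: [0.1, 0.7, -1.2]
width: 0.0798
finger_force: 0.0
```

Request:
arm_command([
  [0,0,0,0],
  [0,0,0,0],
  [0,0,0,0],
  [0,0,0,0],
  [0,0,0,0],
  [0,0,0,0],
], claw=0.55)

```text
time: 57.83
tool_pos: [0.4079, 0.2107, 0.0881]
ee_rot: [3.141, 0.0, 0.381]
wrist_force: [0.0, -0.0, -0.2]
width: 0.0443
finger_force: 0.0
```

```bash
python3 - <<'E'
from h import *
o=robot.get_obs();print(o['tool_pos'],o['ee_rot'],o['time'])
im=snap('wrist','w15.png');W=cam('wrist',o)
ux=np.array([np.cos(.3814),np.sin(.3814)]);n=np.array([-ux[1],ux[0]]);M=np.array([.5356,.2614])
h=cv2.cvtColor(im,cv2.COLOR_RGB2HSV);H,S,V=[h[...,i].astype(int) for i in range(3)]
m=((S<60)&(V>150)).astype(np.uint8)
for c,s in blobs(m,150):
    print('white',c,s[:],(plane(W,c,.016)[:2]-M)@np.c_[ux,n])
m=((S<60)&(V>110)).astype(np.uint8);b=proj(W,[*(M-.06*ux),.016]);print('exp',b,[np.round(proj(W,[*(M+a*ux+k*n),.016]),1).tolist() for a in(-.105,-.03) for k in(-.032,.032)])
cs=[c for c in cv2.findContours(m,cv2.RETR_EXTERNAL,cv2.CHAIN_APPROX_NONE)[0] if len(c)>60]
for c in cs:
    P=np.array([(plane(W,p,.016)[:2]-M)@np.c_[ux,n] for p in c[:,0]]);print(len(c),P.min(0),P.max(0))
m=((H>14)&(H<32)&(S>90)&(V>60)).astype(np.uint8)
for c,s in blobs(m,100): print('brass',c,s[2:],(plane(W,c,.03)[:2]-M)@np.c_[ux,n])
E
```

```text
[0.4079 0.2107 0.0881] [3.1415 0.0003 0.3808] 57.8333
white [254.1929  84.9703] [ 216    0   79  168 8114] [-0.0304  0.0013]
white [438.942  85.982] [ 411   62   55   52 1724] [-0.0312 -0.1615]
exp (np.float64(255.6566425579221), np.float64(119.80245177130878)) [[288.9, 168.4], [222.3, 168.4], [292.0, 84.5], [219.4, 84.5]]
102 [-0.2869 -0.2377] [-0.2622 -0.1927]
132 [-0.287  -0.0895] [-0.2623 -0.0221]
111 [-0.2887  0.1945] [-0.2625  0.2404]
107 [-0.2815  0.0388] [-0.2611  0.0878]
152 [-0.2467  0.2287] [-0.2078  0.2832]
116 [-0.2437 -0.2826] [-0.2063 -0.2285]
174 [-0.2478 -0.0751] [-0.1572 -0.033 ]
173 [-0.2492  0.035 ] [-0.1572  0.077 ]
65 [-0.1473 -0.2542] [-0.1174 -0.2456]
172 [-0.054  -0.1845] [-0.0119 -0.1324]
508 [-0.1037 -0.0316] [0.034  0.0333]
brass [193.733   21.7314] [  34   51 1307] [0.0144 0.0486]
brass [256.1325  10.9597] [ 37  26 770] [ 0.0217 -0.0002]
brass [318.7347  21.4709] [  35   51 1342] [ 0.0146 -0.0492]
brass [21.3893 83.8025] [  79  130 4390] [-0.0309  0.1948]
brass [256.1472  51.305 ] [  36   45 1141] [-0.0065 -0.0003]
brass [256.0789  99.4746] [ 33  36 887] [-0.0432 -0.0003]
brass [255.9306 141.8613] [ 33  33 793] [-0.0785 -0.0002]
brass [175.1336 312.3281] [ 18  55 509] [-0.259   0.0861]
brass [334.4107 312.4028] [ 17  55 504] [-0.2589 -0.0846]
brass [293.8951 363.8188] [ 295   20 4298] [-0.3298 -0.0442]
```

The tray is centred in the channel mouth with all four stops standing. I'll go down behind it and push.

Request:
arm_command([
  [0,0,-0.04,0],
  [0,0,-0.08,0],
  [0,0,-0.12,0],
  [0,0,-0.15,0],
  [0,0,-0.164,0],
  [0,0,-0.164,0],
  [0,0,-0.164,0],
  [0,0,-0.164,0],
])

```text
time: 58.55
tool_pos: [0.4082, 0.2108, 0.0073]
ee_rot: [3.141, -0.002, 0.381]
wrist_force: [0.9, 0.5, -0.3]
width: 0.0423
finger_force: 0.0
```

Request:
arm_command([
  [0.01,0.004,0,0],
  [0.02,0.008,0,0],
  [0.03,0.012,0,0],
  [0.038,0.015,0,0],
  [0.046,0.018,0,0],
  [0.054,0.022,0,0],
  [0.064,0.026,0,0],
  [0.075,0.03,0,0],
])

```text
time: 59.22
tool_pos: [0.4421, 0.2245, 0.0058]
ee_rot: [3.142, 0.008, 0.381]
wrist_force: [-6.3, -2.7, 5.6]
width: 0.0421
finger_force: 3.7
```

Request:
arm_command([
  [0.011,0.004,0,0],
  [0.022,0.009,0,0],
  [0.033,0.013,0,0],
  [0.044,0.018,0,0],
  [0.055,0.022,0,0],
  [0.066,0.026,0,0],
  [0.077,0.031,0,0],
  [0.088,0.035,0,0],
])

```text
time: 59.88
tool_pos: [0.4864, 0.2422, 0.0058]
ee_rot: [-3.142, 0.007, 0.381]
wrist_force: [-7.0, -3.2, 6.2]
width: 0.0424
finger_force: 3.6
```

Request:
arm_command([
  [0.01,0.004,0,0],
  [0.02,0.008,0,0],
  [0.03,0.012,0,0],
  [0.04,0.016,0,0],
  [0.05,0.02,0,0],
  [0.058,0.023,0,0],
  [0.065,0.026,0,0],
  [0.07,0.028,0,0],
])

```text
time: 60.55
tool_pos: [0.5216, 0.2563, 0.0059]
ee_rot: [3.142, 0.006, 0.381]
wrist_force: [-6.5, -2.5, 4.9]
width: 0.0421
finger_force: 3.5
```

Request:
arm_command([
  [0.003,0.001,0,0],
  [0.006,0.002,0,0],
  [0.006,0.002,0,0],
  [0.006,0.002,0,0],
])

```text
time: 60.88
tool_pos: [0.5247, 0.2574, 0.0059]
ee_rot: [-3.142, 0.006, 0.381]
wrist_force: [-5.5, -1.7, 4.0]
width: 0.0422
finger_force: 2.8
```

```bash
cat > s.py <<'E'
from h import *
o=robot.get_obs();M=np.array([.5356,.2614]);ux=np.array([np.cos(.3814),np.sin(.3814)]);d=o['tool_pos'][:2]-M
print('s',d@ux,'lat',d@[-ux[1],ux[0]],o['tool_pos'],'F along',o['wrist_force'][:2]@ux,o['wrist_force'],o['time'])
E
python3 s.py
```

```text
s -0.011606604272955083 lat 0.00030348228666355405 [0.5247 0.2574 0.0059] F along -5.777445507458389 [-5.5305 -1.7311  4.0484] 60.8833
```

Request:
arm_command([
  [0.002,0.001,0,0],
  [0.004,0.0015,0,0],
  [0.004,0.0015,0,0],
  [0.004,0.0015,0,0],
])

```text
time: 61.22
tool_pos: [0.5265, 0.2581, 0.0058]
ee_rot: [-3.141, 0.006, 0.381]
wrist_force: [-4.4, -2.1, 3.8]
width: 0.0423
finger_force: 3.0
```

Request:
arm_command([
  [0.002,0.001,0,0],
  [0.004,0.0015,0,0],
  [0.004,0.0015,0,0],
  [0.004,0.0015,0,0],
])

```text
time: 61.55
tool_pos: [0.5285, 0.2588, 0.0058]
ee_rot: [-3.141, 0.006, 0.381]
wrist_force: [-5.4, -1.2, 3.6]
width: 0.0426
finger_force: 3.0
```

Request:
arm_command([
  [0.002,0.001,0,0],
  [0.004,0.0015,0,0],
  [0.004,0.0015,0,0],
  [0.004,0.0015,0,0],
])

```text
time: 61.88
tool_pos: [0.5305, 0.2596, 0.0059]
ee_rot: [-3.141, 0.006, 0.381]
wrist_force: [-4.9, -2.0, 4.4]
width: 0.0424
finger_force: 3.0
```

```bash
python3 s.py
```

```text
s -0.005376713118185215 lat 0.00018513285752473483 [0.5305 0.2596 0.0059] F along -5.304266073346064 [-4.9125 -2.0009  4.4154] 61.8833
```

Request:
arm_command([
  [0.002,0.001,0,0],
  [0.004,0.0015,0,0],
  [0.004,0.0015,0,0],
  [0.004,0.0015,0,0],
])

```text
time: 62.22
tool_pos: [0.5306, 0.2596, 0.0059]
ee_rot: [-3.142, 0.011, 0.381]
wrist_force: [-9.5, -4.3, 8.8]
width: 0.0422
finger_force: 5.5
```

Request:
arm_command([
  [0.002,0.001,0,0],
  [0.004,0.0015,0,0],
  [0.004,0.0015,0,0],
  [0.004,0.0015,0,0],
])

```text
time: 62.55
tool_pos: [0.5306, 0.2596, 0.0059]
ee_rot: [-3.142, 0.016, 0.381]
wrist_force: [-15.2, -5.6, 12.6]
width: 0.0426
finger_force: 8.0
```

```bash
python3 s.py
```

```text
s -0.005270552631087256 lat 0.0002083988959899947 [0.5306 0.2596 0.0059] F along -16.20687706786739 [-15.2275  -5.5708  12.5762] 62.55
```

It is home: the force rises with no motion. Backing off and checking.

Request:
arm_command([
  [-0.01,-0.004,0,0],
  [-0.03,-0.012,0,0],
  [-0.07,-0.028,0,0],
  [-0.13,-0.052,0,0],
  [-0.2,-0.08,0.05,0],
  [-0.25,-0.1,0.12,0],
  [-0.25,-0.1,0.2,0],
  [-0.25,-0.1,0.26,0],
])

```text
time: 63.22
tool_pos: [0.4101, 0.2112, 0.1378]
ee_rot: [3.141, -0.0, 0.381]
wrist_force: [1.1, 0.8, 0.5]
width: 0.042
finger_force: 0.0
```

Request:
arm_command([
  [0,0,0.05,0],
  [0,0,0.1,0],
  [0,0,0.1,0],
  [0,0,0.1,0],
  [0,0,0.1,0],
  [0,0,0.1,0],
  [0,0,0.1,0],
  [0,0,0.1,0],
])

```text
time: 63.88
tool_pos: [0.411, 0.2115, 0.1846]
ee_rot: [-3.142, 0.003, 0.381]
wrist_force: [-0.3, -0.0, -0.2]
width: 0.0424
finger_force: 0.0
```

```bash
python3 s.py; python3 - <<'E'
from h import *
o=robot.get_obs();im=snap('wrist','w16.png');W=cam('wrist',o);t=snap('top','top16.png');sc=snap('scene','scene16.png')
ux=np.array([np.cos(.3814),np.sin(.3814)]);n=np.array([-ux[1],ux[0]]);M=np.array([.5356,.2614])
h=cv2.cvtColor(im,cv2.COLOR_RGB2HSV);H,S,V=[h[...,i].astype(int) for i in range(3)]
for c in cv2.findContours(((S<60)&(V>110)).astype(np.uint8),cv2.RETR_EXTERNAL,cv2.CHAIN_APPROX_NONE)[0]:
    P=np.array([(plane(W,p,.016)[:2]-M)@np.c_[ux,n] for p in c[:,0]])
    if len(c)>30 and abs(P.mean(0)[1])<.05 and P.mean(0)[0]>-.05: print('tray',len(c),P.min(0),P.max(0))
for c,s in blobs(((H>14)&(H<32)&(S>90)&(V>60)).astype(np.uint8),60):
    p=(plane(W,c,.03)[:2]-M)@np.c_[ux,n]
    if abs(p[1])<.06 and p[0]>-.05: print('brass',c,s[2:],p)
for r in brass(cam('top'),t,.024): print(r)
for nm,a,b in(('top','top0.png','top16.png'),('scene','scene0.png','scene16.png')):
    C=cam(nm)
    for f in(a,b):
        g=cv2.imread('pics/'+f);h=cv2.cvtColor(g,cv2.COLOR_BGR2HSV);H,S,V=[h[...,i].astype(int) for i in range(3)]
        print(f,'red',[np.round(c,1).tolist() for c,s in blobs(((H<6)|(H>174))&(S>180)&(V>150),50)],'knob',[np.round(c,1).tolist() for c,s in blobs((S<50)&(V>190),80) if abs(plane(C,c,.05)[0]-.79)<.03 and abs(plane(C,c,.05)[1]-.14)<.04],
          'lock',[np.round(c,1).tolist() for c,s in blobs((H>18)&(H<30)&(S>120)&(V>130),250) if abs(plane(C,c,.016)[1]-.5)<.2])
E
```

```text
s -0.13423046054580282 lat 3.654091481505276e-05 [0.411  0.2115 0.1846] F along -0.29579792227662155 [-0.2989 -0.0493 -0.1878] 63.8833
tray 273 [ 0.0029 -0.0318] [0.05   0.0333]
brass [255.8081  24.2184] [ 111   71 3924] [ 0.0428 -0.0006]
brass [255.3503  40.2771] [ 26  33 628] [ 0.027  -0.0002]
([0.6249, -0.2436], 140, [13, 13])
([0.5332, -0.2552], 61, [9, 9])
([0.4345, -0.3241], 63, [10, 8])
top0.png red [[329.1, 155.9]] knob [[219.6, 135.9]] lock [[97.7, 263.1]]
top16.png red [[329.1, 155.9]] knob [[219.6, 135.9]] lock [[97.7, 263.1]]
scene0.png red [[242.1, 286.5]] knob [[324.6, 220.1]] lock [[305.2, 108.4]]
scene16.png red [[242.1, 286.5]] knob [[324.6, 220.1]] lock [[305.2, 108.3]]
```

```bash
python3 - <<'E'
from h import *
C=cam('top')
for f in('top0.png','top12.png','top16.png'):
    h=cv2.cvtColor(cv2.imread('pics/'+f),cv2.COLOR_BGR2HSV);S,V=h[...,1],h[...,2];print(f,[np.round(c,1).tolist() for c,s in blobs((S<50)&(V>190),60) if abs(c[0]-228)<12 and abs(c[1]-212)<12])
print(robot.close_job())
E
```

```text
top0.png [[227.3, 211.7]]
top12.png [[227.1, 211.1]]
top16.png [[227.0, 210.9]]
the job is handed in; nothing more can be done
None
```

The job is done and handed in at about 64 s: the weight was checked and put back on its pad, and all four 30 mm stops were weighed in the tray, which is now home against the bridge backstop; I only saw the nearest stop standing after the push, but it went smoothly.

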